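# Close up the row of hardness test blocks

### The job

Reach in past the spring-closing clear flap of the dust box, holding the flap open with the hand, and take out the loose steel test block. Set it down gently on the fixture plate beside the two blocks already there and close the row up: the block upright, flat on the plate, its end butted flush against its neighbour with no gap and its side flush against the low lip. Do not shift the other two blocks or disturb anything else on the bench; let go and leave the flap shut.

Things in the scene. Friction and masses are not known exactly. Their poses are not given: they have to be found in the camera images.
- dust_box: Fixed clear acrylic box, 170 deep (x), 256 wide (y), 226 high. Origin: centre of underside; x points inward from the open front (x = -85) to the back wall. Floor 6 thick; 236 clear between the corner posts; roof underside at 218 over the whole depth. Only the flap closes the front: come in from there, tool tilted 35 to 45 degrees from vertical, pointing forward and down along x
- flap (a joint): Clear flap across the box's front, hinged along its top, 228 wide, hanging 165 down; 55 stays free below it. rad: 0 shut, grows as its lower edge swings inward (box +x), stop at 1.4. A light spring (0.06 N m/rad, 0.024 N m when shut) closes it by itself; the fingers push it in with about 1 N and it rides over the hand
- flap_hinge (a point): Middle of the flap's hinge line, at the top of the box's front: x = -81, z = 220 in the box's frame
- flap_edge (a point): Middle of the flap's lower edge
- block: The loose steel test block to move: 50 long (x), 34 wide (y), 34 high, about 0.45 kg, on the dust box's floor, its centre 30 to 50 behind the front plane, its length pointing roughly into the box. Origin: centre of underside. Grip it across the 34 width, on its upper part so that the fingers clear the fixture's lip
- fixture: Fixed grey plate 244 long (x), 100 wide (y), 12 thick. Origin: centre of underside; x runs along the row, away from the robot, to a steel end stop (30 high, inner face at x = 110). A steel lip, 6 high above the plate and 7 thick, runs along the row's left (+y) side, inner face at y = 17: a block flush against it has its centre at y = 0. The free place is on the robot's side of the row
- row_far: First block of the row, loose, same shape as the block, against the end stop. Origin: centre of its underside, length along the fixture's x
- row_near: Second block of the row, loose, same shape, against the first. Its free end (towards the robot) is the face to butt against: 25 from its origin along the fixture's -x
- disc: Bystander: steel disc 38 across, 14 high, at the back of the dust box. Origin: centre of its underside
- jar: Bystander: small closed jar 44 across, 70 high, between the dust box and the fixture. Origin: centre of its underside
- wrench: Bystander: wrench lying on the bench between the dust box and the fixture, nearer the robot, along its x. Origin: centre of its underside
- case: Bystander: flat black instrument case 160 by 70 by 28, on the left. Origin: centre of its underside
- cup: Bystander: glass beaker 68 across, 85 high, on the right. Origin: centre of its underside
- brush: Bystander: brush lying on the right, along its x. Origin: centre of its underside
- collar: Bystander: dark steel collar 48 across, 18 high, behind the jar. Origin: centre of its underside
Things that resemble listed ones, but are neither listed nor needed, are in the scene too. What is shaped like the row_far but red or yellow is not meant.

How it is judged:
By the outcome, as a careful person would: the job done as asked, in the order asked, and still so for the second after the job is handed in, with the robot touching nothing.
It also fails if it takes over 58 s, if anything falls off the work surface, if the arm or the gripper's body presses on something with over 40 N, if the wrist force passes 120 N, or if a joint passes its speed limit or range.

### The arm

A 6-joint arm with a two-finger parallel gripper is mounted at the origin on the work surface. World frame = base frame: x ahead of the robot, y to its left, z up, the work surface at z = 0. Lengths are in mm, angles in rad, forces in N, time in s.
With the tool pointing down it reaches from about 425 to 925 mm from the base axis. Payload 12.5 kg.
Tool frame: the origin (TCP) lies at the centre of the arm's flange, where the gripper is bolted on; the fingertips stand 173 mm ahead of it and the grasp point (between the pads) lies 155 mm ahead of it; z points along the fingers, y is the direction in which the jaws open and shut (so a half turn about z gives the same grasp; the last joint's range is limited). The gripper opens to 85 mm and grips with 20 to 120 N. Pads are 22 mm wide; open, the fingers measure 114 mm over their backs; the gripper's body (76 mm by 85 mm) begins 54 mm behind the grasp point. The pads swing forward as they close: fully open they stand 13 mm farther back than shut.
Start: joints at [1.143, 0.491, 1.559, -0, 1.092, -0.106], TCP at [197.648, 592.925, 404.727] pointing down, gripper open.
Joint ranges: [-3.1, 3.1], [-0.84, 2.19], [0.05, 2.79], [-1.13, 4.28], [0.06, 2.93], [-2.69, 2.69]. Speed limits (rad/s): [2.22, 2.22, 2.79, 3.14, 3.14, 3.14].

### API

Orientations are given as a unit quaternion [w, x, y, z].
In Python, from station import get_obs, grab_frame, camera_model, sign_off gives the robot as it stands.
- The arm moves only by the tool drive_tool, never from a script. Its argument "steps" is a list of rows, each an object of numbers: "x", "y", "z": the shift along the tool's x, y, z in cm; "rx", "ry", "rz": the turn, a rotation vector about the tool's x, y, z in rad; "claw": the closure, from -1 (fully open) to 1 (shut). In form: [{"x": .., "y": .., "z": .., "rx": .., "ry": .., "rz": .., "claw": ..}, ...]. A call has 1 to 5 rows; each row shifts and turns the commanded pose from where the row before left it, along the tool's axes as they then stand; what a row does not reach is not made up. A row lasts 1/10 s, in which the tool goes at most 50 mm and 8.59 degrees, less where a joint would pass 70% of its speed; a pose out of reach is approached as far as the arm can. A call with a gripper value outside its range is refused whole. The fingers move at their own pace and stop on an object; "force" is the grip in N (left out, the last holds). Time passes only in rows, so rows that do not move let the fingers close. It gives the time, the measured TCP pose, the force and the opening at its end, in the units of the state.
- get_obs(): the state, without advancing time (a new reading comes with each control period).
- grab_frame(name): name is "scene" or "top" or "wrist"; returns (picture, depth): 480x640x3 uint8, blue, green, red; 480x640 float32, mm along the optical axis (not along the pixel's ray), 0 where there is no reading.
- camera_model(name): a dict with "K" (3x3 intrinsics, pixels), "k1" (the pictures are not rectified: a ray, as slopes to the right and down, at radius r is drawn at 1 + k1 r^2 times it, then the intrinsics apply), "R" (3x3) and "t" (3): a world point X has camera coordinates R X + t. Camera axes: x right, y down, z forward; pixel columns grow to the right and rows downward; lengths in mm; the calibration is good to about 2 mm. A picture is of the moment at which its call begins: read the wrist's pose just before it. camera_model takes no time and is no camera call; for the wrist camera it gives the pose at the moment of the call.
- sign_off(): hands the job in, once; it reports no verdict.
The state is a dict: "time": time; "q": joint angles; "qd": joint speeds; "tau": joint torques, N m; "tool_pos": TCP position; "tcp_rot": TCP orientation; "ft_force": force on the tool from outside, world axes, zero at the start; "ft_torque": the same for the moment, N m; "finger_gap": finger opening in mm.
Only numpy, scipy, OpenCV 4.12 (cv2) and the standard library are available. Lean on these libraries where they do the work, as an engineer would, in place of code of your own. Each camera call takes 0.05 s, during which the arm holds its last target.

## Working session

There is one attempt and no reset: what is moved stays moved. The work goes in short steps, Python scripts to look and compute and a tool call to move; the robot and the scene stay as the last step left them, time stands still between calls to the robot, and variables do not carry over. Pictures are saved under pics/ and viewed, and the job is handed in when it is done.

Besides the shell and the picture viewer there is one more tool, called after "Call:" as a command line: name --argument value ..., lists and objects as JSON in quotes. drive_tool: Moves the arm, as the interface text tells. Its arguments: {"type":"object","properties":{"steps":{"type":"array"},"force":{"type":"number"}},"required":["steps"]}

```bash
ls; mkdir -p pics
python3 - <<'E'
from station import *
import cv2,numpy as np
print(get_obs())
for n in ["scene","top","wrist"]:
    m=camera_model(n); print(n,{k:np.round(v,4).tolist() for k,v in m.items()})
    p,d=grab_frame(n); cv2.imwrite(f"pics/{n}0.png",p); np.save(f"pics/{n}0.npy",d)
E
```

```text
pics
{'time': 0.0, 'q': array([ 1.14340360e+00,  4.91594983e-01,  1.55947546e+00,  1.04447587e-06,
        1.09167174e+00, -1.05626847e-01]), 'qd': array([-2.23491605e-03,  2.47149001e-04,  5.50753727e-04,  1.48143486e-04,
        3.23395990e-03,  8.76522779e-06]), 'tau': array([ 7.10393688e-04, -6.18432069e+01, -2.61592126e+01, -1.44774663e-04,
        4.12800044e-03, -1.66081566e-05]), 'tool_pos': array([197.63262049, 592.89715683, 404.09665372]), 'tcp_rot': array([-1.51820471e-04,  1.60190018e-01,  9.87086029e-01, -5.54351257e-04]), 'ft_force': array([ 0.61065517,  0.34033542, -0.12714382]), 'ft_torque': array([-0.03952436,  0.02444429, -0.03393208]), 'finger_gap': 85.44528256109884}
scene {'K': [[572.0736, 0.0, 332.5148], [0.0, 572.0736, 244.3378], [0.0, 0.0, 1.0]], 'k1': 0.0408, 'R': [[0.0168, 0.9998, -0.0085], [0.7511, -0.0182, -0.6599], [-0.66, 0.0047, -0.7513]], 't': [-14.196, -330.3854, 1887.9772]}
top {'K': [[597.568, 0.0, 321.3823], [0.0, 597.568, 233.84], [0.0, 0.0, 1.0]], 'k1': -0.0514, 'R': [[0.0237, -0.9997, 0.0103], [-0.9921, -0.0248, -0.1227], [0.1229, -0.0073, -0.9924]], 't': [-14.1284, 625.4593, 1899.4734]}
wrist {'K': [[429.3487, 0.0, 318.5002], [0.0, 429.3487, 238.7999], [0.0, 0.0, 1.0]], 'k1': -0.0573, 'R': [[0.3163, 0.9486, -0.0005], [0.9103, -0.3034, 0.2818], [0.2671, -0.0896, -0.9595]], 't': [-626.0838, -37.7906, 378.4758]}
```

View pics/scene0.png

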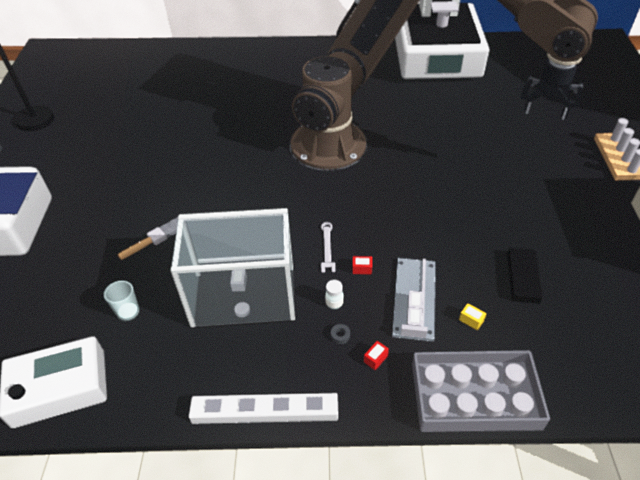

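View pics/top0.png

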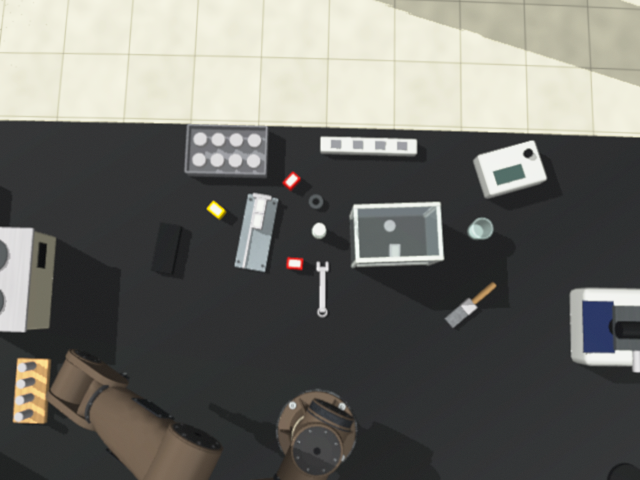

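View pics/wrist0.png

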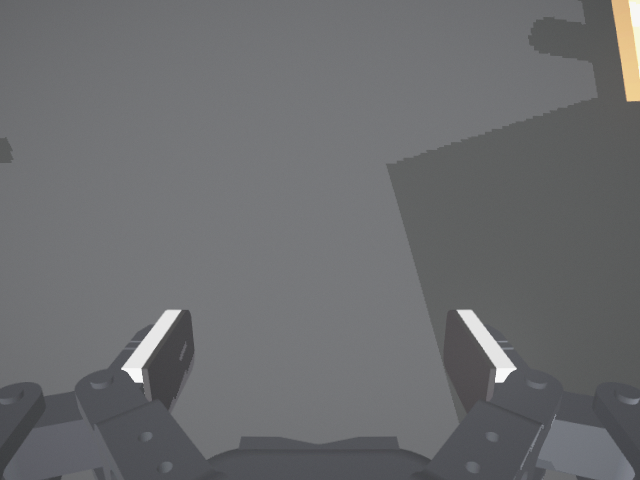

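```bash
cat > h.py <<'E'
import numpy as np,cv2
from station import *
def ray(m,px):
    K=m['K'];px=np.atleast_2d(np.array(px,float))
    d=np.array([(px[:,0]-K[0,2])/K[0,0],(px[:,1]-K[1,2])/K[1,1]]).T
    u=d.copy()
    for _ in range(20): u=d/(1+m['k1']*(u**2).sum(1,keepdims=True))
    r=np.c_[u,np.ones(len(u))]
    R=np.array(m['R']);t=np.array(m['t'])
    return -R.T@t, r@R
def onz(m,px,z):
    o,r=ray(m,px); return o+r*((z-o[2])/r[:,2])[:,None]
def proj(m,X):
    X=np.atleast_2d(X); c=X@np.array(m['R']).T+np.array(m['t']); s=c[:,:2]/c[:,2:]
    s=s*(1+m['k1']*(s**2).sum(1,keepdims=True)); K=m['K']
    return np.c_[s[:,0]*K[0,0]+K[0,2],s[:,1]*K[1,1]+K[1,2]]
def Rq(q):
    from scipy.spatial.transform import Rotation as T
    return T.from_quat([q[1],q[2],q[3],q[0]]).as_matrix()
E
python3 - <<'E'
import cv2,numpy as np
s=cv2.imread('pics/scene0.png');t=cv2.imread('pics/top0.png')
a=cv2.resize(s[200:350,160:310],None,fx=4,fy=4,interpolation=cv2.INTER_CUBIC)
cv2.imwrite('pics/s_box.png',a)
cv2.imwrite('pics/t_box.png',cv2.resize(t[190:280,340:455],None,fx=6,fy=6,interpolation=cv2.INTER_CUBIC))
cv2.imwrite('pics/t_fix.png',cv2.resize(t[185:280,225:345],None,fx=6,fy=6,interpolation=cv2.INTER_CUBIC))
E
```

```text
(no output)
```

View pics/s_box.png

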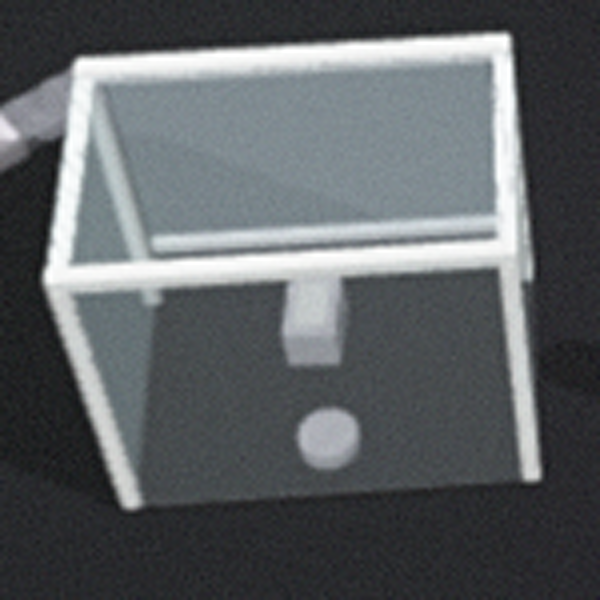

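View pics/t_box.png

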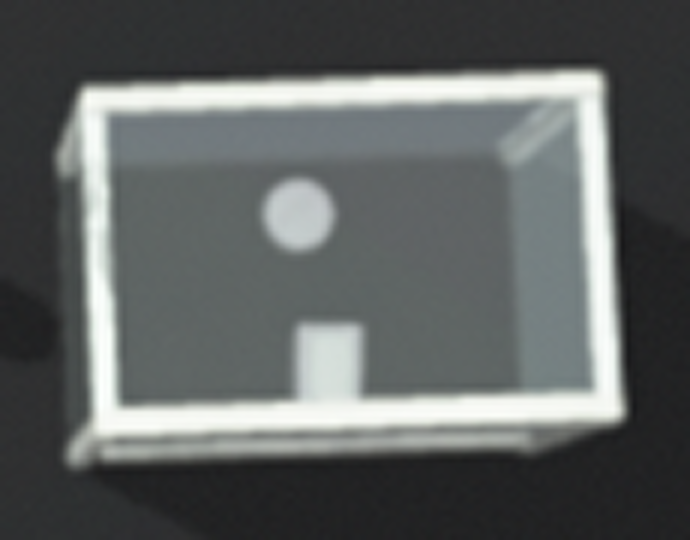

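View pics/t_fix.png

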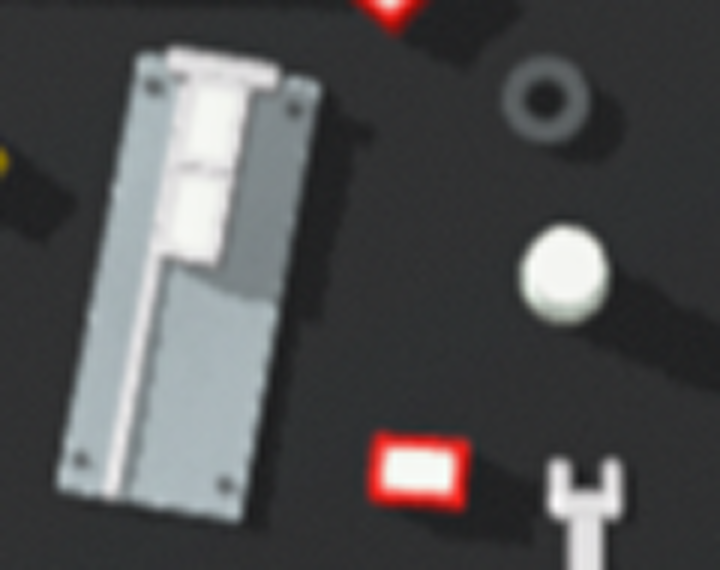

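Run:
```python
from h import *
m=camera_model('top'); s=camera_model('scene')
T=lambda p,o:[(a/6+o[0],b/6+o[1]) for a,b in p]
S=lambda p:[(a/4+160,b/4+200) for a,b in p]
print('box roof top',onz(m,T([(80,88),(605,72),(627,415),(97,432)],(340,190)),226).round(0).tolist())
print('box roof scene',onz(s,S([(75,60),(512,35),(518,255),(45,283)]),226).round(0).tolist())
print('block back top',onz(m,T([(297,325),(362,323)],(340,190)),40).round(0).tolist())
print('block scene top',onz(s,S([(287,335),(341,332),(340,280),(290,283)]),40).round(0).tolist())
print('block scene bot',onz(s,S([(289,362),(340,363)]),6).round(0).tolist())
print('disc',onz(m,T([(298,215)],(340,190)),20).round(0).tolist())
f=(225,185)
print('plate',onz(m,T([(138,52),(322,82),(241,522),(57,488)],f),12).round(0).tolist())
print('row_near free top edge',onz(m,T([(165,257),(216,266)],f),46).round(0).tolist())
print('jar',onz(m,T([(565,272)],f),70),'red',onz(m,T([(418,470)],f),34),'wr',onz(m,T([(585,500)],f),8), onz(m,[(322,313)],8))
```

```text
box roof top [[691.0, -90.0, 226.0], [706.0, -349.0, 226.0], [537.0, -359.0, 226.0], [522.0, -101.0, 226.0]]
box roof scene [[537.0, -358.0, 226.0], [522.0, -99.0, 226.0], [693.0, -90.0, 226.0], [707.0, -347.0, 226.0]]
block back top [[597.0, -220.0, 40.0], [599.0, -256.0, 40.0]]
block scene top [[603.0, -252.0, 40.0], [601.0, -218.0, 40.0], [558.0, -222.0, 40.0], [560.0, -255.0, 40.0]]
block scene bot [[598.0, -256.0, 6.0], [600.0, -223.0, 6.0]]
disc [[660.0, -223.0, 20.0]]
plate [[757.0, 247.0, 12.0], [743.0, 145.0, 12.0], [499.0, 181.0, 12.0], [515.0, 282.0, 12.0]]
row_near free top edge [[639.0, 224.0, 46.0], [634.0, 197.0, 46.0]]
jar [[632.82804353   8.6811905   70.        ]] red [[528.05192761  85.0817274   34.        ]] wr [[515.80488845  -5.47009336   8.        ]] [[370.72645008  -7.25890822   8.        ]]
```

```bash
cat >> h.py <<'E'
from scipy.spatial.transform import Rotation as T
def pose(): 
    o=get_obs(); return o['tool_pos'],Rq(o['tcp_rot']),o
def Rtool(yaw,tilt):
    # tool x toward robot(-x of frame w/ yaw), z down tilted forward
    f=np.array([np.cos(yaw),np.sin(yaw),0]);u=np.array([0,0,1.])
    z=np.sin(tilt)*f-np.cos(tilt)*u
    y=np.cross(u,-f); x=np.cross(y,z)  # y perpendicular
    return np.c_[x,y,z]
def delta(p1,R1,p=None,R=None):
    if p is None: p,R,_=pose()
    print('shift(cm, current tool axes)',(R.T@(np.array(p1)-p)/10).round(2),'rotvec',T.from_matrix(R.T@R1).as_rotvec().round(4), 'len',np.linalg.norm(np.array(p1)-p).round(1))
E
python3 - <<'E'
from h import *
p,R,o=pose(); print(R.round(3)); print(Rtool(-.145,0).round(3)); delta([550,225,404],Rtool(-.145,0))
E
```

```text
[[-0.949  0.316 -0.   ]
 [ 0.316  0.949 -0.001]
 [ 0.    -0.001 -1.   ]]
[[ 0.99  -0.144  0.   ]
 [-0.144 -0.99  -0.   ]
 [ 0.     0.    -1.   ]]
shift(cm, current tool axes) [-4.506e+01 -2.376e+01  4.000e-02] rotvec [-2.0000e-04  1.2000e-03  2.9648e+00] len 509.4
```

```bash
sed -i 's/y=np.cross(u,-f)/y=np.cross(u,f)/' h.py
python3 - <<'E'
from h import *
p,R,o=pose(); print(Rtool(-.145,0).round(3)); delta([550,225,404],Rtool(-.145,0))
E
```

```text
[[-0.99   0.144  0.   ]
 [ 0.144  0.99  -0.   ]
 [-0.    -0.    -1.   ]]
shift(cm, current tool axes) [-4.506e+01 -2.376e+01  4.000e-02] rotvec [-0.0008 -0.0002 -0.1768] len 509.4
```

Call:
drive_tool --steps '[{"x": -4.1,"y": -2.15},{"x": -4.1,"y": -2.15},{"x": -4.1,"y": -2.15},{"x": -4.1,"y": -2.15},{"x": -4.1,"y": -2.15}]'

```text
invalid input at $.steps[0]: expected keys x, y, z, rx, ry, rz, claw
```

Call:
drive_tool --steps '[{"x": -4.1,"y": -2.15},{"x": -4.1,"y": -2.15},{"x": -4.1,"y": -2.15},{"x": -4.1,"y": -2.15},{"x": -4.1,"y": -2.15}]'

```text
invalid input at $.steps[0]: expected keys x, y, z, rx, ry, rz, claw
```

Call:
drive_tool --steps '[{"x": -4.0,"y": -2.3,"rz": -0.09},{"rz": -0.087},{}]'

```text
invalid input at $.steps[0]: expected keys x, y, z, rx, ry, rz, claw
```

Run:
```python
from h import *
p,R,o=pose(); print(p,R.round(3),o['time'])
m=camera_model('wrist')
f,d=grab_frame('wrist'); cv2.imwrite('pics/wfix.png',f); np.save('pics/wfix.npy',d)
import pickle; pickle.dump(m,open('pics/wfix.pkl','wb'))
```

```text
[197.65454437 592.9131468  404.25993678] [[-0.949  0.316 -0.   ]
 [ 0.316  0.949 -0.001]
 [ 0.    -0.001 -1.   ]] 0.15
```

View pics/wfix.png

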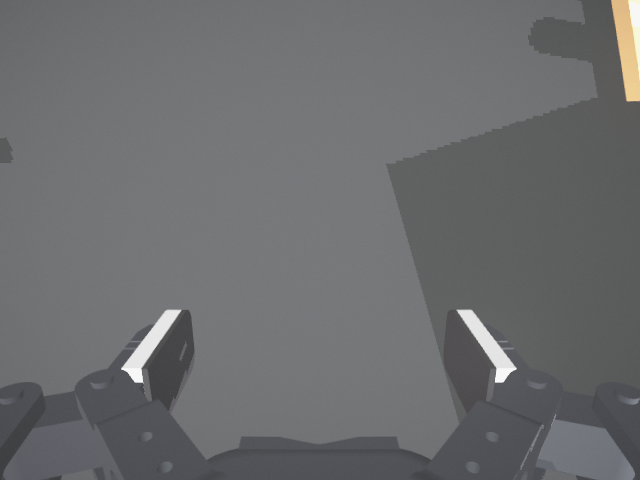

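All keys must be given in each row.

Call:
drive_tool --steps '[{"x": -4.1,"y": -2.15,"z": 0,"rx": 0,"ry": 0,"rz": 0,"claw": -1},{"x": -4.1,"y": -2.15,"z": 0,"rx": 0,"ry": 0,"rz": 0,"claw": -1},{"x": -4.1,"y": -2.15,"z": 0,"rx": 0,"ry": 0,"rz": 0,"claw": -1},{"x": -4.1,"y": -2.15,"z": 0,"rx": 0,"ry": 0,"rz": 0,"claw": -1},{"x": -4.1,"y": -2.15,"z": 0,"rx": 0,"ry": 0,"rz": 0,"claw": -1}]'

```text
time: 0.7
tool_pos: [359.1, 424.6, 404.7]
tcp_rot: [0.0, 0.16, 0.987, 0.0]
ft_force: [-0.3, 0.5, 0.1]
finger_gap: 85.7
```

Call:
drive_tool --steps '[{"x": -4.1,"y": -2.15,"z": 0,"rx": 0,"ry": 0,"rz": 0,"claw": -1},{"x": -4.1,"y": -2.15,"z": 0,"rx": 0,"ry": 0,"rz": 0,"claw": -1},{"x": -4.1,"y": -2.15,"z": 0,"rx": 0,"ry": 0,"rz": 0,"claw": -1},{"x": -4.1,"y": -2.15,"z": 0,"rx": 0,"ry": 0,"rz": 0,"claw": -1},{"x": -4.1,"y": -2.15,"z": 0,"rx": 0,"ry": 0,"rz": 0,"claw": -1}]'

```text
time: 1.2
tool_pos: [519.7, 257.7, 404.7]
tcp_rot: [0.0, 0.16, 0.987, 0.0]
ft_force: [0.9, 1.8, 0.7]
finger_gap: 85.1
```

Call:
drive_tool --steps '[{"x": -4.0,"y": -2.3,"z": 0,"rx": 0,"ry": 0,"rz": -0.09,"claw": -1},{"x": 0,"y": 0,"z": 0,"rx": 0,"ry": 0,"rz": -0.087,"claw": -1},{"x": 0,"y": 0,"z": 0,"rx": 0,"ry": 0,"rz": 0,"claw": -1}]'

```text
time: 1.5
tool_pos: [549.9, 223.7, 404.3]
tcp_rot: [-0.0, 0.073, 0.997, -0.0]
ft_force: [-0.1, -0.0, 0.4]
finger_gap: 85.2
```

Run:
```python
from h import *
p,R,o=pose(); print(p,R.round(3),o['time'])
m=camera_model('wrist')
f,d=grab_frame('wrist'); cv2.imwrite('pics/wfix1.png',f); np.save('pics/wfix.npy',d)
import pickle; pickle.dump(m,open('pics/wfix.pkl','wb'))
```

```text
[549.91458602 223.74689695 404.28854311] [[-0.989  0.145 -0.001]
 [ 0.145  0.989 -0.   ]
 [ 0.001 -0.    -1.   ]] 1.5
```

View pics/wfix1.png

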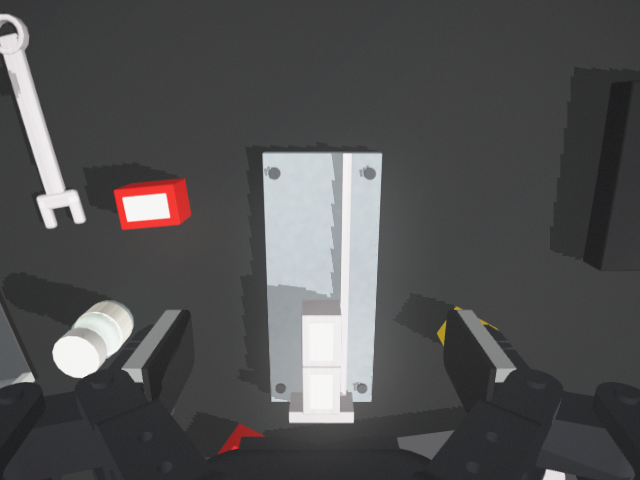

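Run:
```python
import cv2
s=cv2.imread('pics/wfix1.png')
cv2.imwrite('pics/wf_a.png',cv2.resize(s[140:240,250:400],None,fx=5,fy=5,interpolation=cv2.INTER_CUBIC))
cv2.imwrite('pics/wf_b.png',cv2.resize(s[280:430,250:400],None,fx=4,fy=4,interpolation=cv2.INTER_CUBIC))
```

```text
(no output)
```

View pics/wf_a.png

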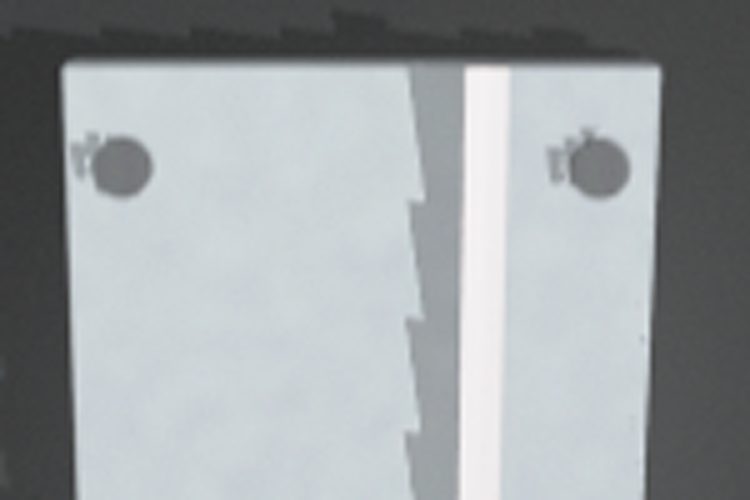

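View pics/wf_b.png

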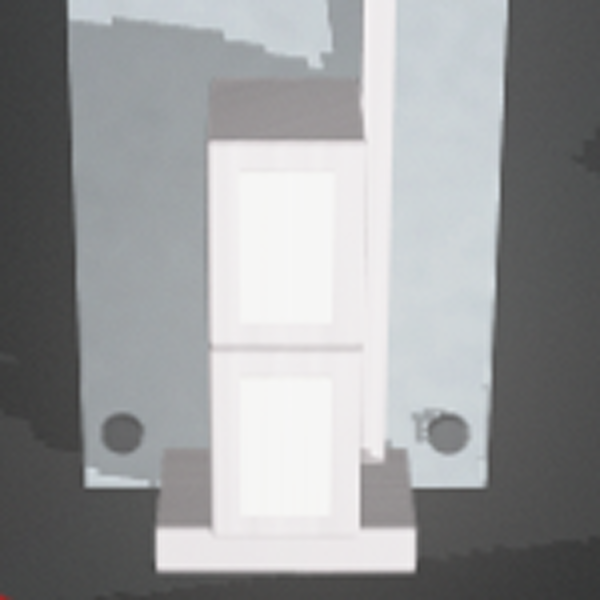

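Run:
```python
from h import *
import pickle; m=pickle.load(open('pics/wfix.pkl','rb'))
A=lambda p:[((a+.5)/5-.5+250,(b+.5)/5-.5+140) for a,b in p]
B=lambda p:[((a+.5)/4-.5+250,(b+.5)/4-.5+280) for a,b in p]
pc=onz(m,A([(62,63),(662,63)])+B([(488,486),(85,488)]),12); print('plate',pc.round(1).tolist())
print('sides',[np.linalg.norm(pc[i]-pc[(i+1)%4]).round(1) for i in range(4)])
c=pc.mean(0); d=(pc[2]+pc[3]-pc[0]-pc[1]); yaw=np.arctan2(d[1],d[0]); w=pc[1]-pc[0]+pc[2]-pc[3]; 
print('c',c.round(1),'yaw',yaw,np.arctan2(-w[0],w[1]))
f=np.array([np.cos(yaw),np.sin(yaw)]);l=np.array([-f[1],f[0]])
def loc(P): return np.c_[(P[:,:2]-c[:2])@f,(P[:,:2]-c[:2])@l].round(1).tolist()
print('lip inner z18',loc(onz(m,A([(464,66),(460,480)]),18)))
print('rownear top',loc(onz(m,B([(209,140),(364,141)]),46)),'seam',loc(onz(m,B([(210,348),(362,348)]),46)),'bottom',loc(onz(m,B([(209,80),(360,78)]),12)))
dd=np.load('pics/wfix.npy')
# depth check
for px in [(300,200),(320,340)]:
    o,r=ray(m,px); print((o+r[0]*dd[px[1],px[0]]).round(1))
```

```text
plate [[504.6, 184.1, 12.0], [519.0, 282.8, 12.0], [760.2, 247.6, 12.0], [746.2, 148.1, 12.0]]
sides [np.float64(99.8), np.float64(243.8), np.float64(100.5), np.float64(244.3)]
c [632.5 215.7  12. ] yaw -0.1465747075198587 -0.14305037796504547
lip inner z18 [[-122.0, 16.6], [-51.6, 17.0]]
rownear top [[9.4, -16.8], [9.7, 15.8]] seam [[59.8, -17.1], [59.8, 16.2]] bottom [[11.1, -18.1], [10.6, 16.5]]
[549.  209.1  12.6]
[665.1 209.3  46.5]
```

Run:
```python
from h import *
delta([375,-245,404],Rtool(.055,0))
```

```text
shift(cm, current tool axes) [ 10.34 -49.01   0.05] rotvec [-0.     -0.0006 -0.2025] len 500.9
```

Call:
drive_tool --steps '[{"x": 1.0,"y": -4.8,"z": 0,"rx": 0,"ry": 0,"rz": 0,"claw": -1},{"x": 1.0,"y": -4.8,"z": 0,"rx": 0,"ry": 0,"rz": 0,"claw": -1},{"x": 1.0,"y": -4.8,"z": 0,"rx": 0,"ry": 0,"rz": 0,"claw": -1},{"x": 1.0,"y": -4.8,"z": 0,"rx": 0,"ry": 0,"rz": 0,"claw": -1},{"x": 1.0,"y": -4.8,"z": 0,"rx": 0,"ry": 0,"rz": 0,"claw": -1}]'

```text
time: 2.05
tool_pos: [463.9, -5.9, 404.9]
tcp_rot: [0.0, 0.073, 0.997, 0.0]
ft_force: [1.1, 0.2, 0.5]
finger_gap: 85.8
```

Call:
drive_tool --steps '[{"x": 1.0,"y": -4.8,"z": 0,"rx": 0,"ry": 0,"rz": 0,"claw": -1},{"x": 1.0,"y": -4.8,"z": 0,"rx": 0,"ry": 0,"rz": 0,"claw": -1},{"x": 1.0,"y": -4.8,"z": 0,"rx": 0,"ry": 0,"rz": 0,"claw": -1},{"x": 1.0,"y": -4.8,"z": 0,"rx": 0,"ry": 0,"rz": -0.1,"claw": -1},{"x": 1.3,"y": -5.8,"z": 0,"rx": 0,"ry": 0,"rz": -0.1,"claw": -1}]'

```text
time: 2.55
tool_pos: [383.8, -238.4, 405.1]
tcp_rot: [0.0, -0.029, 1.0, -0.0]
ft_force: [1.3, 1.3, 0.3]
finger_gap: 85.5
```

Call:
drive_tool --steps '[{"x": 0,"y": 0,"z": 0,"rx": 0,"ry": -0.136,"rz": 0,"claw": -1},{"x": 0,"y": 0,"z": 0,"rx": 0,"ry": -0.136,"rz": 0,"claw": -1},{"x": 0,"y": 0,"z": 0,"rx": 0,"ry": -0.136,"rz": 0,"claw": -1},{"x": 0,"y": 0,"z": 0,"rx": 0,"ry": -0.136,"rz": 0,"claw": -1},{"x": 0,"y": 0,"z": 0,"rx": 0,"ry": -0.136,"rz": 0,"claw": -1}]'

```text
time: 3.05
tool_pos: [426.5, -202.5, 448.1]
tcp_rot: [0.297, -0.0, 0.955, -0.006]
ft_force: [-0.6, 0.1, 0.6]
finger_gap: 85.6
```

Run:
```python
from h import *
p,R,o=pose(); print(p,R.round(3),o['q'].round(2))
delta([375,-246,190],Rtool(.055,.68))
```

```text
[ 426.46555584 -202.51055037  448.07901418] [[-0.823  0.004  0.568]
 [-0.004  1.    -0.012]
 [-0.568 -0.012 -0.823]] [-0.64  0.18  1.97  0.64  0.58 -2.68]
shift(cm, current tool axes) [18.9  -4.05 18.38] rotvec [-0.0449 -0.0767 -0.0397] len 266.7
```

Call:
drive_tool --steps '[{"x": 0,"y": 0,"z": 0,"rx": 0,"ry": 0,"rz": 0.15,"claw": -1},{"x": 0,"y": 0,"z": 0,"rx": 0,"ry": 0,"rz": 0.15,"claw": -1},{"x": 0,"y": 0,"z": 0,"rx": 0,"ry": 0,"rz": 0.15,"claw": -1},{"x": 0,"y": 0,"z": 0,"rx": 0,"ry": 0,"rz": 0.15,"claw": -1},{"x": 0,"y": 0,"z": 0,"rx": 0,"ry": 0,"rz": 0.15,"claw": -1}]'

```text
time: 3.55
tool_pos: [426.2, -202.5, 447.8]
tcp_rot: [0.277, 0.351, 0.888, 0.103]
ft_force: [-0.1, 0.7, 0.3]
finger_gap: 85.0
```

Run:
```python
from h import *
p,R,o=pose(); print(p,R.round(3),o['q'].round(4).tolist())
```

```text
[ 426.16251375 -202.47806666  447.82975234] [[-0.6    0.567  0.565]
 [ 0.681  0.732 -0.011]
 [-0.42   0.378 -0.825]] [-0.6416, 0.1765, 1.9674, 0.6378, 0.5854, -1.9253]
```

Call:
drive_tool --steps '[{"x": 0,"y": 0,"z": 0,"rx": 0,"ry": 0,"rz": 0.149,"claw": -1},{"x": 0,"y": 0,"z": 0,"rx": 0,"ry": 0,"rz": 0.149,"claw": -1},{"x": 0,"y": 0,"z": 0,"rx": 0,"ry": 0,"rz": 0.149,"claw": -1},{"x": 0,"y": 0,"z": 0,"rx": 0,"ry": 0,"rz": 0.149,"claw": -1},{"x": 0,"y": 0,"z": 0,"rx": 0,"ry": 0,"rz": 0.149,"claw": -1}]'

```text
time: 4.05
tool_pos: [426.2, -202.5, 447.8]
tcp_rot: [0.221, 0.65, 0.7, 0.197]
ft_force: [-0.3, 0.3, 0.0]
finger_gap: 85.4
```

Call:
drive_tool --steps '[{"x": 0,"y": 0,"z": 0,"rx": 0,"ry": 0,"rz": 0.149,"claw": -1},{"x": 0,"y": 0,"z": 0,"rx": 0,"ry": 0,"rz": 0.149,"claw": -1},{"x": 0,"y": 0,"z": 0,"rx": 0,"ry": 0,"rz": 0.149,"claw": -1},{"x": 0,"y": 0,"z": 0,"rx": 0,"ry": 0,"rz": 0.149,"claw": -1},{"x": 0,"y": 0,"z": 0,"rx": 0,"ry": 0,"rz": 0.149,"claw": -1}]'

```text
time: 4.55
tool_pos: [426.2, -202.5, 447.8]
tcp_rot: [0.134, 0.86, 0.415, 0.264]
ft_force: [0.0, 0.9, 0.3]
finger_gap: 85.3
```

Call:
drive_tool --steps '[{"x": 0,"y": 0,"z": 0,"rx": 0,"ry": 0,"rz": 0.149,"claw": -1},{"x": 0,"y": 0,"z": 0,"rx": 0,"ry": 0,"rz": 0.149,"claw": -1},{"x": 0,"y": 0,"z": 0,"rx": 0,"ry": 0,"rz": 0.149,"claw": -1},{"x": 0,"y": 0,"z": 0,"rx": 0,"ry": 0,"rz": 0.149,"claw": -1},{"x": 0,"y": 0,"z": 0,"rx": 0,"ry": 0,"rz": 0.149,"claw": -1}]'

```text
time: 5.05
tool_pos: [426.2, -202.5, 447.8]
tcp_rot: [0.029, 0.952, 0.073, 0.294]
ft_force: [0.8, -0.1, 0.5]
finger_gap: 85.3
```

```bash
cat >> h.py <<'E'
def RT(yaw,tilt): # half-turned: tool x forward/up
    R=Rtool(yaw,tilt); return R@np.diag([-1,-1,1.])
def fk(q,prm):
    h,a0,L1,L2,c,d=prm
    # arm-frame pitch about y
    Rz=T.from_euler('z',q[0]).as_matrix()
    W=np.array([a0+L1*np.sin(q[1])+L2*np.sin(q[1]+q[2]),c,h+L1*np.cos(q[1])+L2*np.cos(q[1]+q[2])])
    # R: pitch a=q2+q3 about y (z->forearm dir), roll q4 about z, pitch q5 about y, roll q6 about z, const
    R=Rz@T.from_euler('y',q[1]+q[2]).as_matrix()@T.from_euler('z',q[3]).as_matrix()@T.from_euler('y',q[4]).as_matrix()@T.from_euler('z',q[5]+prm_off).as_matrix()
    return Rz@W+d*R[:,2],R
prm_off=0.
E
python3 - <<'E'
import h
from h import *
p,R,o=pose(); print(p,R.round(3),o['q'].round(4).tolist())
prm=(141,-15,599,399,66,81)
pp,RR=fk(o['q'],prm);print(pp,RR.round(3)); print(T.from_matrix(RR.T@R).as_rotvec())
q0=[1.143403,.491595,1.559475,0,1.09167,-.105627]
pp,RR=fk(q0,prm);print(pp);print(T.from_matrix(RR.T@Rq([-1.51820471e-04,  1.60190018e-01,  9.87086029e-01, -5.54351257e-04])).as_rotvec())
E
```

```text
[ 426.158453   -202.48353734  447.7980687 ] [[ 0.816  0.123  0.565]
 [ 0.157 -0.988 -0.011]
 [ 0.557  0.098 -0.825]] [-0.6416, 0.1766, 1.9674, 0.6378, 0.5855, 0.3097]
[ 426.11364727 -202.65380049  447.48800356] [[-0.123  0.816  0.565]
 [ 0.988  0.157 -0.011]
 [-0.098  0.557 -0.825]]
[1.74485175e-17 4.26900315e-16 1.57079633e+00]
[197.55477679 592.96641821 403.72038511]
[7.24304538e-07 2.53259352e-06 1.57079636e+00]
```

```bash
sed -i 's/^prm_off=0./prm_off=np.pi\/2\nPRM=(141.3,-15,599,399,66,81)/' h.py
cat >> h.py <<'E'
from scipy.optimize import least_squares
LO=np.array([-3.1,-.84,.05,-1.13,.06,-2.69]);HI=np.array([3.1,2.19,2.79,4.28,2.93,2.69])
def ik(p,R,q0):
    def f(q):
        pp,RR=fk(q,PRM); return np.r_[(pp-p)/100,T.from_matrix(RR.T@R).as_rotvec()]
    s=least_squares(f,np.clip(q0,LO+1e-3,HI-1e-3),bounds=(LO,HI)); return s.x,np.abs(s.fun).max()
def tcp_for(g,R,ahead=155): return np.array(g)-ahead*R[:,2]
E
python3 - <<'E'
from h import *
o=get_obs();q=o['q']
for t in (.68,.75):
    R=RT(.055,t)
    print('tilt',t)
    q=o['q']
    for g in [(470,-243,110),(470,-243,40),(574,-238,36),(574,-238,60),(470,-243,60)]:
        x,e=ik(tcp_for(g,R),R,[-.6,.5,2.2,2,.5,-1.2]); print(g,tcp_for(g,R).round(0),x.round(2),round(e,4))
    R=RT(-.145,t)
    for g in [(470,0,130),(480,-100,200),(500,100,130),(560,225,100),(618,218,42)]:
        x,e=ik(tcp_for(g,R),R,[.2,.5,2.2,3.3,.5,-1.9]); print(g,x.round(2),round(e,4))
E
```

```text
tilt 0.68
(470, -243, 110) [ 373. -248.  231.] [-0.83  0.49  2.3   1.8   0.52 -1.02] 0.0
(470, -243, 40) [ 373. -248.  161.] [-0.83  0.65  2.35  2.11  0.6  -1.38] 0.0
(574, -238, 36) [ 477. -243.  157.] [-0.66  0.7   2.14  2.07  0.49 -1.15] 0.0
(574, -238, 60) [ 477. -243.  181.] [-0.66  0.65  2.13  1.97  0.46 -1.04] 0.0
(470, -243, 60) [ 373. -248.  181.] [-0.83  0.6   2.34  2.03  0.57 -1.29] 0.0
(470, 0, 130) [-0.14  0.38  2.48  3.15  0.4  -1.58] 0.0
(480, -100, 200) [-0.43  0.24  2.35  2.12  0.21 -0.78] 0.0
(500, 100, 130) [ 0.15  0.42  2.37  3.7   0.36 -1.87] 0.0
(560, 225, 100) [ 0.4   0.57  2.14  4.26  0.37 -2.22] 0.0
(618, 218, 42) [ 0.34  0.71  2.05  4.06  0.38 -2.06] 0.0
tilt 0.75
(470, -243, 110) [ 365. -249.  223.] [-0.85  0.51  2.34  1.91  0.6  -1.16] 0.0
(470, -243, 40) [ 365. -249.  153.] [-0.85  0.67  2.38  2.16  0.7  -1.46] 0.0
(574, -238, 36) [ 469. -244.  149.] [-0.68  0.71  2.17  2.16  0.58 -1.26] 0.0
(574, -238, 60) [ 469. -244.  173.] [-0.68  0.67  2.17  2.09  0.55 -1.17] 0.0
(470, -243, 60) [ 365. -249.  173.] [-0.85  0.62  2.37  2.09  0.67 -1.38] 0.0
(470, 0, 130) [-0.14  0.4   2.52  3.15  0.54 -1.57] 0.0
(480, -100, 200) [-0.44  0.25  2.39  2.41  0.3  -1.08] 0.0
(500, 100, 130) [ 0.16  0.44  2.4   3.61  0.47 -1.77] 0.0
(560, 225, 100) [ 0.41  0.58  2.17  4.1   0.46 -2.05] 0.0
(618, 218, 42) [ 0.36  0.72  2.08  3.94  0.48 -1.93] 0.0
```

Run:
```python
from h import *
R=RT(.055,.75); p1=tcp_for((462,-240,90),R); print(p1); delta(p1,R)
p,R0,o=pose(); delta(p1,R,p,R)
```

```text
[ 356.5057536  -245.80804117  203.41177468]
shift(cm, current tool axes) [-19.96   1.03  16.28] rotvec [0.0339 0.1529 0.1151] len 257.8
shift(cm, current tool axes) [-21.92   3.94  12.98] rotvec [0. 0. 0.] len 257.8
```

Call:
drive_tool --steps '[{"x": 0,"y": 0,"z": 0,"rx": 0.017,"ry": 0.0765,"rz": 0.0575,"claw": -1},{"x": 0,"y": 0,"z": 0,"rx": 0.017,"ry": 0.0765,"rz": 0.0575,"claw": -1},{"x": -3.65,"y": 0.66,"z": 2.16,"rx": 0,"ry": 0,"rz": 0,"claw": -1},{"x": -3.65,"y": 0.66,"z": 2.16,"rx": 0,"ry": 0,"rz": 0,"claw": -1},{"x": -3.65,"y": 0.66,"z": 2.16,"rx": 0,"ry": 0,"rz": 0,"claw": -1}]'

```text
time: 5.55
tool_pos: [394.0, -223.6, 334.0]
tcp_rot: [-0.01, 0.93, 0.029, 0.366]
ft_force: [1.3, 0.4, -0.2]
finger_gap: 85.8
```

Call:
drive_tool --steps '[{"x": -3.65,"y": 0.66,"z": 2.16,"rx": 0,"ry": 0,"rz": 0,"claw": -1},{"x": -3.65,"y": 0.66,"z": 2.16,"rx": 0,"ry": 0,"rz": 0,"claw": -1},{"x": -3.65,"y": 0.66,"z": 2.16,"rx": 0,"ry": 0,"rz": 0,"claw": -1},{"x": 0,"y": 0,"z": 0,"rx": 0,"ry": 0,"rz": 0,"claw": -1}]'

```text
time: 5.95
tool_pos: [362.5, -245.1, 218.6]
tcp_rot: [-0.014, 0.931, 0.028, 0.364]
ft_force: [0.2, 0.4, 1.5]
finger_gap: 85.4
```

Run:
```python
from h import *
p,R,o=pose(); print(p,R.round(3),o['q'].round(2))
R1=RT(.055,.75); delta(tcp_for((462,-240,90),R1),R1)
m=camera_model('wrist')
f,d=grab_frame('wrist'); cv2.imwrite('pics/wbox1.png',f); np.save('pics/wbox1.npy',d)
import pickle; pickle.dump(m,open('pics/wbox1.pkl','wb'))
```

```text
[ 362.45824186 -245.07146509  218.62121903] [[ 0.734  0.062  0.677]
 [ 0.042 -0.998  0.046]
 [ 0.678 -0.005 -0.735]] [-0.85  0.58  2.29  1.93  0.61 -1.19]
shift(cm, current tool axes) [-1.47  0.04  0.71] rotvec [-0.0088  0.0046  0.0021] len 16.3
```

View pics/wbox1.png

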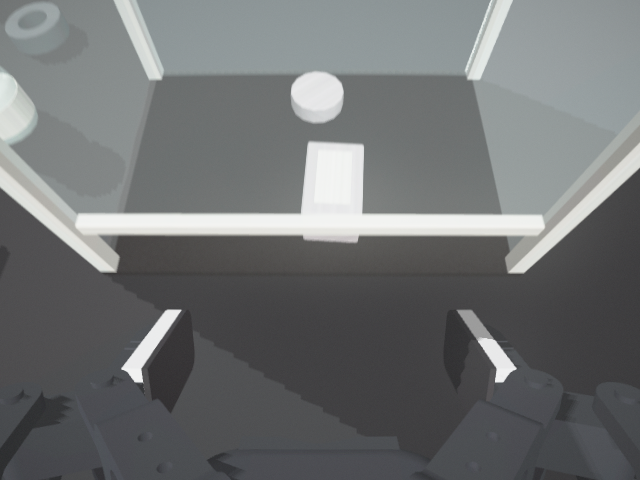

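Run:
```python
import cv2
s=cv2.imread('pics/wbox1.png')
cv2.imwrite('pics/wb_a.png',cv2.resize(s[130:255,270:400],None,fx=5,fy=5,interpolation=cv2.INTER_CUBIC))
cv2.imwrite('pics/wb_b.png',cv2.resize(s[200:290,70:550],None,fx=1.6,fy=1.6,interpolation=cv2.INTER_CUBIC))
```

```text
(no output)
```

View pics/wb_a.png

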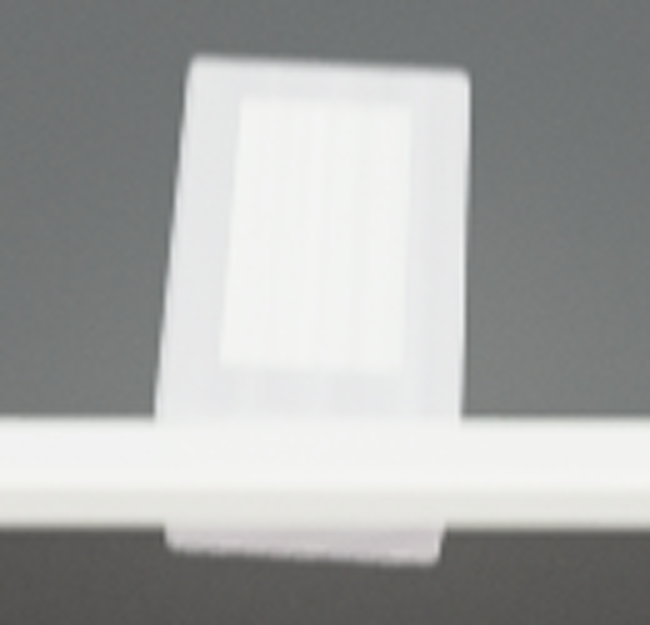

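View pics/wb_b.png

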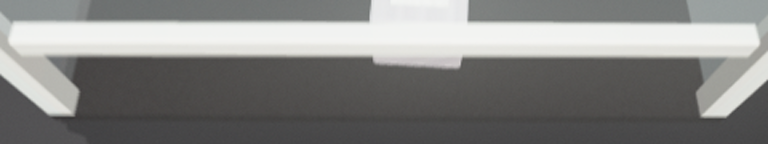

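Run:
```python
from h import *
import pickle; m=pickle.load(open('pics/wbox1.pkl','rb'))
A=lambda p:[((a+.5)/5-.5+270,(b+.5)/5-.5+130) for a,b in p]
B=lambda p:[((a+.5)/1.6-.5+70,(b+.5)/1.6-.5+200) for a,b in p]
t=onz(m,A([(192,57),(470,72),(462,420),(157,415)]),40); b=onz(m,A([(168,549),(438,565)]),6)
print(t.round(1).tolist(),b.round(1).tolist())
ed=lambda a,b:(np.arctan2((b-a)[1],(b-a)[0]),np.linalg.norm(b-a))
print('edges: left',ed(t[3],t[0]),'right',ed(t[2],t[1]),'back',ed(t[0],t[1]),'front bottom',ed(b[0],b[1]))
print('length back-front',(t[:2].mean(0)-b.mean(0)), 'centre',((t[:2].mean(0)+b.mean(0))/2).round(1))
print('posts',onz(m,B([(76,117),(697,117),(52,115),(726,117)]),0).round(1).tolist())
```

```text
[[603.9, -221.9, 40.0], [603.6, -255.3, 40.0], [555.5, -255.2, 40.0], [554.1, -221.7, 40.0]] [[554.5, -221.6, 6.0], [554.3, -255.1, 6.0]]
edges: left (np.float64(-0.0037063581871183793), np.float64(49.75698861664125)) right (np.float64(-0.0039783888509045545), np.float64(48.10212017707888)) back (np.float64(-1.5795932133327697), np.float64(33.43387980710328)) front bottom (np.float64(-1.5769817566916497), np.float64(33.46887967381008))
length back-front [49.32018132 -0.25496683 34.        ] centre [ 579.  -238.5   23. ]
posts [[527.3, -107.5, 0.0], [541.9, -347.5, 0.0], [527.5, -97.7, 0.0], [542.5, -358.9, 0.0]]
```

Run:
```python
from h import *
R1=RT(-.005,.75); pf=tcp_for((574,-238.5,35.5),R1,153); print(pf); delta(pf-[110,0,0],R1); p,R,o=pose(); delta(pf-[110,0,0],R1,p,R1); delta(pf,R1,pf-[110,0,0],R1)
print(ik(pf,R1,o['q']))
m=camera_model('wrist');C=-m['R'].T@m['t'];print('cam in tool',R.T@(C-p),'cam at final',pf+R1@R.T@(C-p))
```

```text
[ 469.71057335 -237.97854852  147.44839694]
shift(cm, current tool axes) [-5.23 -0.7   5.19] rotvec [-0.0487  0.0019  0.0456] len 74.1
shift(cm, current tool axes) [-5.28 -0.71  5.15] rotvec [0. 0. 0.] len 74.1
shift(cm, current tool axes) [ 8.05 -0.05  7.5 ] rotvec [0. 0. 0.] len 110.0
(array([-0.65925422,  0.71398708,  2.18466427,  2.27020889,  0.5729299 ,
       -1.29734554]), np.float64(2.196941295551369e-11))
cam in tool [72.81959627 -0.80183332 31.91160538] cam at final [ 544.74711973 -237.55189103  173.7356898 ]
```

Call:
drive_tool --steps '[{"x": -1.76,"y": -0.24,"z": 1.72,"rx": -0.0487,"ry": 0.002,"rz": 0.0456,"claw": -1},{"x": -1.76,"y": -0.24,"z": 1.72,"rx": 0,"ry": 0,"rz": 0,"claw": -1},{"x": -1.76,"y": -0.24,"z": 1.72,"rx": 0,"ry": 0,"rz": 0,"claw": -1},{"x": 0,"y": 0,"z": 0,"rx": 0,"ry": 0,"rz": 0,"claw": -1}]'

```text
time: 6.4
tool_pos: [360.7, -238.1, 148.9]
tcp_rot: [0.002, 0.93, -0.001, 0.368]
ft_force: [0.6, 1.5, 0.0]
finger_gap: 85.4
```

Run:
```python
from h import *
p,R,o=pose(); print(p,o['ft_force'])
R1=RT(-.005,.75); pf=tcp_for((574,-238.5,35.5),R1,153); delta(pf,R1)
```

```text
[ 360.65244233 -238.07563677  148.89870692] [0.6070737  1.45554786 0.00584488]
shift(cm, current tool axes) [ 7.85 -0.04  7.58] rotvec [ 0.0007 -0.0045  0.0038] len 109.1
```

Call:
drive_tool --steps '[{"x": 1.1,"y": 0,"z": 1.06,"rx": 0,"ry": 0,"rz": 0,"claw": -1},{"x": 1.1,"y": 0,"z": 1.06,"rx": 0,"ry": 0,"rz": 0,"claw": -1},{"x": 1.1,"y": 0,"z": 1.06,"rx": 0,"ry": 0,"rz": 0,"claw": -1},{"x": 1.1,"y": 0,"z": 1.06,"rx": 0,"ry": 0,"rz": 0,"claw": -1}]'

```text
time: 6.8
tool_pos: [422.5, -238.6, 151.1]
tcp_rot: [0.004, 0.929, -0.0, 0.37]
ft_force: [-0.4, 0.7, 0.3]
finger_gap: 85.4
```

Call:
drive_tool --steps '[{"x": 1.1,"y": 0,"z": 1.06,"rx": 0,"ry": 0,"rz": 0,"claw": -1},{"x": 1.1,"y": 0,"z": 1.06,"rx": 0,"ry": 0,"rz": 0,"claw": -1},{"x": 0,"y": 0,"z": 0,"rx": 0,"ry": 0,"rz": 0,"claw": -1}]'

```text
time: 7.1
tool_pos: [453.4, -238.6, 150.7]
tcp_rot: [0.004, 0.929, 0.001, 0.37]
ft_force: [0.1, 0.0, 0.1]
finger_gap: 85.3
```

Run:
```python
from h import *
p,R,o=pose(); print(p,o['ft_force'])
R1=RT(-.005,.75); pf=tcp_for((574,-238.5,35.5),R1,153); delta(pf,R1)
f,d=grab_frame('wrist'); cv2.imwrite('pics/wbox2.png',f)
```

```text
[ 453.41007519 -238.61352692  150.66714043] [0.06914399 0.01213062 0.052123  ]
shift(cm, current tool axes) [ 0.96 -0.07  1.35] rotvec [ 0.0036 -0.0089  0.0079] len 16.6
```

View pics/wbox2.png

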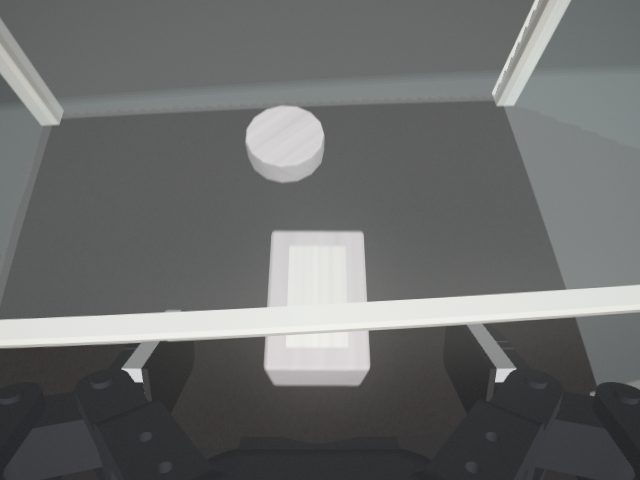

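Call:
drive_tool --steps '[{"x": 0.5,"y": -0.05,"z": 0.68,"rx": 0.003,"ry": -0.009,"rz": 0.008,"claw": -1},{"x": 0.46,"y": 0,"z": 0.67,"rx": 0,"ry": 0,"rz": 0,"claw": -1},{"x": 0,"y": 0,"z": 0,"rx": 0,"ry": 0,"rz": 0,"claw": -1}]'

```text
time: 7.45
tool_pos: [468.1, -238.5, 144.9]
tcp_rot: [0.001, 0.931, -0.003, 0.365]
ft_force: [-1.0, -0.7, 0.5]
finger_gap: 85.1
```

Run:
```python
from h import *
p,R,o=pose(); print(p,o['ft_force'])
R1=RT(-.005,.75); pf=tcp_for((574,-238.5,35.5),R1,153); delta(pf,R1)
f,d=grab_frame('wrist'); cv2.imwrite('pics/wbox3.png',f)
m=camera_model('wrist')
# fingertip depths in tool frame
C=-m['R'].T@m['t']
for px in [(135,372),(505,372),(175,312),(462,314)]:
    r=ray(m,px)[1][0]; dd=d[px[1],px[0]]; print(px,dd,(R.T@(C+r*dd-p)).round(1))
```

```text
[ 468.05709272 -238.52585819  144.8552701 ] [-1.0113359  -0.71041518  0.50327446]
shift(cm, current tool axes) [ 0.3  -0.06 -0.08] rotvec [ 0.0006  0.0038 -0.0014] len 3.1
(135, 372) 105.39146 [ 10.7 -46.8 123.5]
(505, 372) 105.65936 [ 10.5  45.7 123.8]
(175, 312) 135.71556 [ 11.7 -46.7 155.4]
(462, 314) 0.0 [72.3 -0.9 31.8]
```

View pics/wbox3.png

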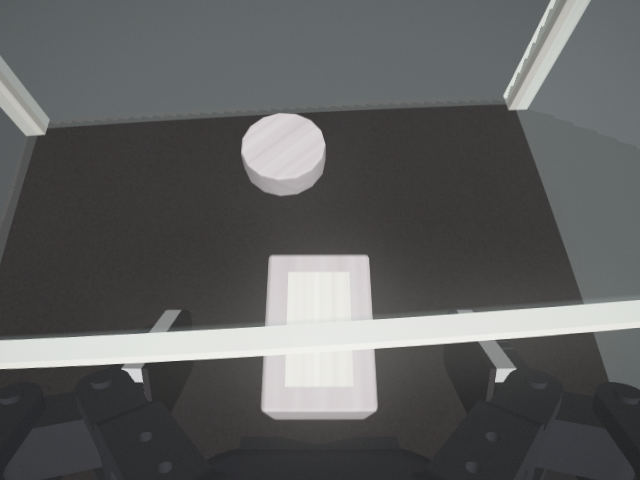

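Call:
drive_tool --steps '[{"x": 0.3,"y": -0.06,"z": -0.08,"rx": 0,"ry": 0.004,"rz": 0,"claw": -1},{"x": 0,"y": 0,"z": 0,"rx": 0,"ry": 0,"rz": 0,"claw": 1},{"x": 0,"y": 0,"z": 0,"rx": 0,"ry": 0,"rz": 0,"claw": 1},{"x": 0,"y": 0,"z": 0,"rx": 0,"ry": 0,"rz": 0,"claw": 1},{"x": 0,"y": 0,"z": 0,"rx": 0,"ry": 0,"rz": 0,"claw": 1}]' --force 60

```text
time: 8.0
tool_pos: [469.1, -238.0, 146.8]
tcp_rot: [0.001, 0.931, -0.003, 0.366]
ft_force: [-0.1, -0.2, -0.3]
finger_gap: 33.1
```

Call:
drive_tool --steps '[{"x": 0,"y": 0,"z": 0,"rx": 0,"ry": 0,"rz": 0,"claw": 1},{"x": 0,"y": 0,"z": 0,"rx": 0,"ry": 0,"rz": 0,"claw": 1},{"x": 0,"y": 0,"z": 0,"rx": 0,"ry": 0,"rz": 0,"claw": 1}]'

```text
time: 8.3
tool_pos: [469.2, -238.0, 146.8]
tcp_rot: [0.001, 0.931, -0.003, 0.366]
ft_force: [-4.4, -0.2, 5.9]
finger_gap: 33.0
```

Run:
```python
from h import *
p,R,o=pose(); print(p,o['ft_force'],o['finger_gap'])
f,d=grab_frame('wrist'); cv2.imwrite('pics/wbox4.png',f); np.save('pics/wbox4.npy',d)
```

```text
[ 469.15953519 -238.00957836  146.77242934] [-4.42639186 -0.24636683  5.94774695] 33.028148560723956
```

View pics/wbox4.png

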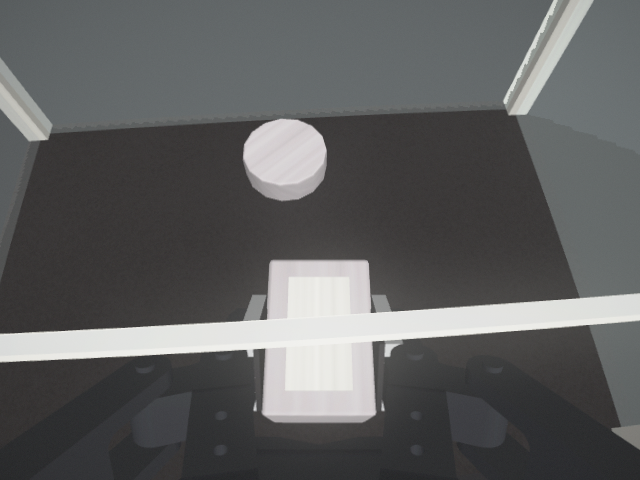

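Call:
drive_tool --steps '[{"x": 0.5,"y": 0,"z": -0.55,"rx": 0,"ry": 0,"rz": 0,"claw": 1},{"x": 0.5,"y": 0,"z": -0.55,"rx": 0,"ry": 0,"rz": 0,"claw": 1},{"x": 0,"y": 0,"z": 0,"rx": 0,"ry": 0,"rz": 0,"claw": 1}]'

```text
time: 8.65
tool_pos: [469.2, -238.0, 162.4]
tcp_rot: [0.001, 0.931, -0.003, 0.366]
ft_force: [0.1, -0.0, -3.6]
finger_gap: 33.2
```

Run:
```python
from h import *
p,R,o=pose(); print(p,R.round(3),o['ft_force'],o['finger_gap'],o['q'].round(2))
f,d=grab_frame('wrist'); cv2.imwrite('pics/wbox5.png',f[200:])
```

```text
[ 469.18034376 -237.97619197  162.37714576] [[ 0.732 -0.006  0.681]
 [-0.005 -1.    -0.004]
 [ 0.681 -0.    -0.732]] [ 0.13246133 -0.00368668 -3.57408561] 33.24198681398031 [-0.66  0.74  2.11  2.21  0.54 -1.23]
```

View pics/wbox5.png

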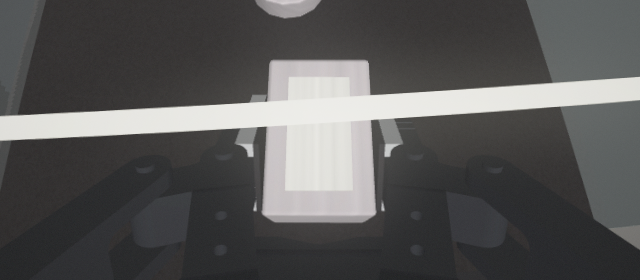

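Call:
drive_tool --steps '[{"x": -1.1,"y": 0,"z": -1.02,"rx": 0,"ry": 0,"rz": 0,"claw": 1},{"x": -1.46,"y": 0,"z": -1.36,"rx": 0,"ry": 0,"rz": 0,"claw": 1},{"x": -1.46,"y": 0,"z": -1.36,"rx": 0,"ry": 0,"rz": 0,"claw": 1},{"x": -1.46,"y": 0,"z": -1.36,"rx": 0,"ry": 0,"rz": 0,"claw": 1}]'

```text
time: 9.1
tool_pos: [393.6, -237.4, 161.6]
tcp_rot: [0.001, 0.931, -0.003, 0.366]
ft_force: [-0.9, 0.4, -4.6]
finger_gap: 33.1
```

Call:
drive_tool --steps '[{"x": -1.46,"y": 0,"z": -1.36,"rx": 0,"ry": 0,"rz": 0,"claw": 1},{"x": -1.46,"y": 0,"z": -1.36,"rx": 0,"ry": 0,"rz": 0,"claw": 1},{"x": -0.4,"y": 0,"z": -0.37,"rx": 0,"ry": 0,"rz": 0,"claw": 1}]'

```text
time: 9.4
tool_pos: [347.7, -237.1, 161.6]
tcp_rot: [0.001, 0.931, -0.004, 0.365]
ft_force: [-0.1, 0.0, -4.4]
finger_gap: 33.7
```

Run:
```python
from h import *
p,R,o=pose(); print(p,R.round(3),o['ft_force'],o['finger_gap'],o['q'].round(2))
f,d=grab_frame('wrist'); cv2.imwrite('pics/wbox6.png',f)
f,d=grab_frame('scene'); cv2.imwrite('pics/s6.png',cv2.resize(f[180:340,120:360],None,fx=3,fy=3))
for g in [(480,-100,150),(480,0,160),(480,100,160),(540,228,130)]:
    for y in(0,-.145):
        R1=RT(y,.75); x,e=ik(tcp_for(g,R1),R1,o['q']); print(g,y,x.round(2),round(e,3))
```

```text
[ 347.71068543 -237.1486125   161.56864745] [[ 0.733 -0.008  0.68 ]
 [-0.007 -1.    -0.004]
 [ 0.68  -0.002 -0.733]] [-0.08702476  0.03546723 -4.39955183] 33.69402492055329 [-0.86  0.73  2.36  2.24  0.71 -1.51]
(480, -100, 150) 0 [-0.5   0.37  2.45  2.36  0.48 -1.23] 0.0
(480, -100, 150) -0.145 [-0.44  0.36  2.46  2.68  0.45 -1.36] 0.0
(480, 0, 160) 0 [-0.21  0.33  2.47  2.79  0.42 -1.4 ] 0.0
(480, 0, 160) -0.145 [-0.13  0.33  2.46  3.16  0.4  -1.58] 0.0
(480, 100, 160) 0 [ 0.11  0.34  2.44  3.33  0.39 -1.67] 0.0
(480, 100, 160) -0.145 [ 0.17  0.35  2.41  3.71  0.41 -1.87] 0.0
(540, 228, 130) 0 [ 0.39  0.5   2.22  3.9   0.39 -2.  ] 0.0
(540, 228, 130) -0.145 [ 0.44  0.51  2.18  4.23  0.44 -2.16] 0.0
```

View pics/wbox6.png

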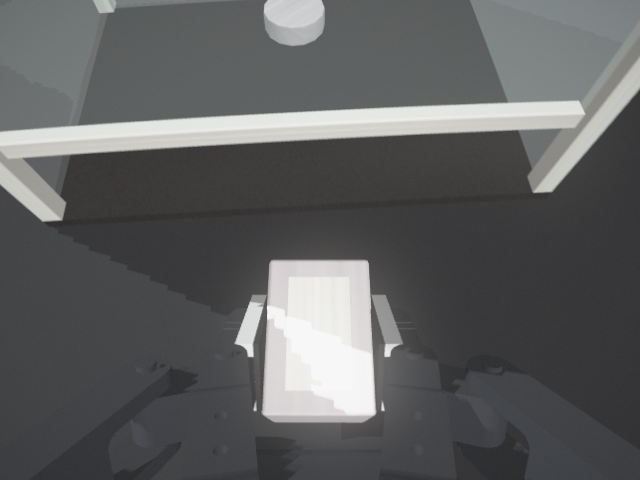

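View pics/s6.png

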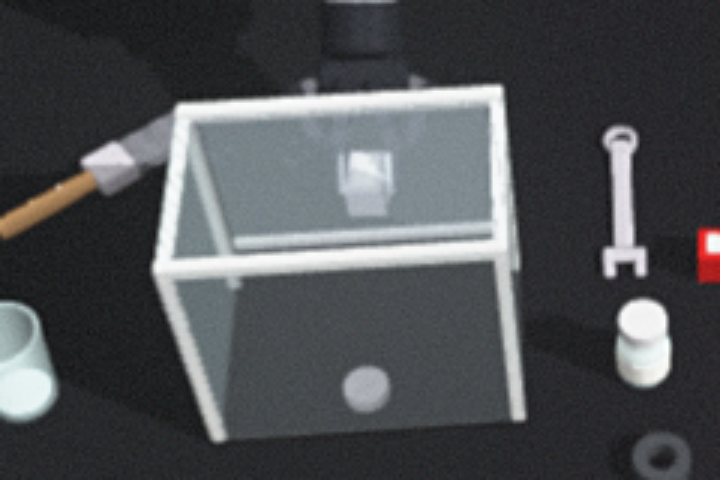

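Run:
```python
import cv2
s=cv2.imread('pics/wbox6.png')
cv2.imwrite('pics/w6z.png',cv2.resize(s[245:440,240:400],None,fx=3.6,fy=3,interpolation=cv2.INTER_CUBIC))
```

```text
(no output)
```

View pics/w6z.png

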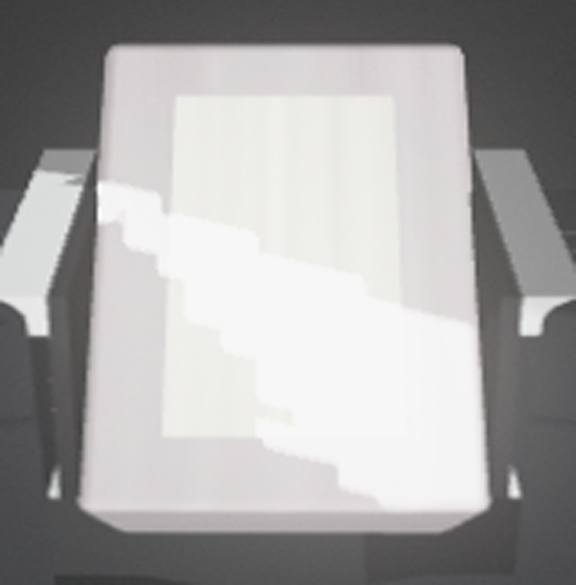

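Call:
drive_tool --steps '[{"x": 2.0,"y": -1.0,"z": -2.2,"rx": 0,"ry": 0,"rz": 0,"claw": 1},{"x": 2.8,"y": -2.0,"z": -2.6,"rx": 0,"ry": 0,"rz": 0,"claw": 1},{"x": 2.5,"y": -3.2,"z": -2.2,"rx": 0,"ry": 0,"rz": 0,"claw": 1}]'

```text
time: 9.8
tool_pos: [356.1, -175.6, 263.9]
tcp_rot: [0.001, 0.93, -0.004, 0.366]
ft_force: [1.9, 0.4, -4.4]
finger_gap: 33.3
```

Run:
```python
from h import *
p,R,o=pose(); print(p,o['ft_force'],o['finger_gap'])
R1=RT(-.145,.75); 
t=tcp_for((490,100,150),R1); delta(t,R1); delta(t,R1,p,R1); delta(t,R,p,R)
```

```text
[ 356.08649585 -175.61691534  263.93442875] [ 1.89869316  0.40409597 -4.36392499] 33.28557806122987
shift(cm, current tool axes) [  1.92 -29.11   1.87] rotvec [-0.0931  0.      0.0996] len 292.4
shift(cm, current tool axes) [ -0.98 -29.21  -0.85] rotvec [0. 0. 0.] len 292.4
shift(cm, current tool axes) [  1.92 -29.11   1.87] rotvec [0. 0. 0.] len 292.4
```

Call:
drive_tool --steps '[{"x": 0.32,"y": -4.2,"z": 0.31,"rx": 0,"ry": 0,"rz": 0,"claw": 1},{"x": 0.32,"y": -4.2,"z": 0.31,"rx": 0,"ry": 0,"rz": 0,"claw": 1},{"x": 0.32,"y": -4.2,"z": 0.31,"rx": 0,"ry": 0,"rz": 0,"claw": 1},{"x": 0.32,"y": -4.2,"z": 0.31,"rx": 0,"ry": 0,"rz": 0,"claw": 1},{"x": 0.32,"y": -4.2,"z": 0.31,"rx": 0,"ry": 0,"rz": 0,"claw": 1}]'

```text
time: 10.3
tool_pos: [379.3, 36.7, 262.6]
tcp_rot: [0.0, 0.931, -0.003, 0.366]
ft_force: [1.6, -1.1, -3.7]
finger_gap: 33.5
```

Call:
drive_tool --steps '[{"x": 0.32,"y": -4.2,"z": 0.31,"rx": 0,"ry": 0,"rz": 0,"claw": 1},{"x": 0,"y": -3.9,"z": 0,"rx": -0.0465,"ry": 0,"rz": 0.0498,"claw": 1},{"x": 0,"y": 0,"z": 0,"rx": -0.0465,"ry": 0,"rz": 0.0498,"claw": 1},{"x": 0,"y": 0,"z": 0,"rx": 0,"ry": 0,"rz": 0,"claw": 1}]'

```text
time: 10.7
tool_pos: [384.7, 104.8, 262.7]
tcp_rot: [0.022, 0.928, -0.056, 0.367]
ft_force: [0.5, 0.5, -3.3]
finger_gap: 33.0
```

Run:
```python
from h import *
p,R,o=pose(); print(p,R.round(3),o['ft_force'],o['finger_gap'],o['q'].round(2))
R1=RT(-.145,.75);delta(p,R1)
# block in tool frame, from wbox6 picture; top plane at grasp z=40
m=camera_model('wrist'); Z=lambda pts:[((a+.5)/3.6-.5+240,(b+.5)/3-.5+245) for a,b in pts]
O,r=ray(m,Z([(106,45),(462,45),(490,510),(80,505)])); o_t=R.T@(O-p); r_t=r@R
pg=np.array([469.16,-238.01,146.77]); Rg=T.from_quat([.931,-.003,.366,.001]).as_matrix()
ow=pg+Rg@o_t; rw=r_t@Rg.T
X=ow+rw*((40-ow[2])/rw[:,2])[:,None]; print(X.round(1).tolist())
print(np.linalg.norm(X[0]-X[1]),np.linalg.norm(X[2]-X[3]),np.linalg.norm(X[0]-X[3]))
bl=(Rg.T@(X-pg).T).T; c=bl.mean(0); print('block top centre in tool',c.round(2)); print('centre underside in tool',(c+Rg.T@np.array([0,0,-34])).round(2))
d=(X[0]+X[1]-X[2]-X[3]); print('block yaw rel world at grasp',np.arctan2(d[1],d[0]),'tool yaw',np.arctan2(Rg[1,2],Rg[0,2]), np.arctan2(Rg[1,0],Rg[0,0]))
```

```text
[384.74737421 104.82800141 262.67428409] [[ 0.725 -0.12   0.678]
 [-0.088 -0.993 -0.081]
 [ 0.683 -0.001 -0.73 ]] [ 0.4613302   0.50280328 -3.28675418] 32.98902304405116 [ 0.14  0.45  2.38  3.55  0.45 -1.75]
shift(cm, current tool axes) [0. 0. 0.] rotvec [-0.0176 -0.002   0.0174] len 0.0
[[602.8, -221.0, 40.0], [602.6, -254.4, 40.0], [553.5, -254.0, 40.0], [554.1, -220.9, 40.0]]
33.47115676664985 33.063556192227765 48.69785215519581
block top centre in tool [  7.17  -1.08 152.48]
centre underside in tool [-15.98  -1.07 177.37]
block yaw rel world at grasp -0.005026953021548671 tool yaw -0.005954564053568866 -0.006623838538720691
```

```bash
cat >> h.py <<'E'
FC=np.array([632.5,215.7]);FY=-.146
FF=np.array([np.cos(FY),np.sin(FY)]);FL=np.array([-FF[1],FF[0]])
BT=np.array([-16.0,-0.5,177.4])
RTG=RT(-.147,.749)
def place(a,b,hgt): # block underside centre at fixture a,b, height above plate
    xy=FC+FF*a+FL*b
    return np.r_[xy,12+hgt]-RTG@BT
def where(p,R):
    B=p+R@BT; return ((B[:2]-FC)@FF).round(2),((B[:2]-FC)@FL).round(2),(B[2]-12).round(2)
E
python3 - <<'E'
from h import *
p,R,o=pose()
print(where(p,R)); t=place(-40,-4,40); delta(t,RTG); delta(t,RTG,p,RTG)
delta(place(-25,-4,5),RTG,t,RTG)
print(ik(t,RTG,o['q'])[0].round(2),ik(place(-15,0,0),RTG,o['q'])[0].round(2))
E
```

```text
(np.float64(-119.55), np.float64(-142.27), np.float64(110.18))
shift(cm, current tool axes) [  1.32 -13.92  10.82] rotvec [-0.019  -0.0029  0.0188] len 176.8
shift(cm, current tool axes) [  1.09 -14.14  10.55] rotvec [0. 0. 0.] len 176.8
shift(cm, current tool axes) [-1.28 -0.    3.58] rotvec [0. 0. 0.] len 38.1
[ 0.38  0.64  2.13  4.03  0.45 -2.  ] [ 0.36  0.72  2.09  3.93  0.48 -1.91]
```

Call:
drive_tool --steps '[{"x": 0,"y": 0,"z": 0,"rx": -0.019,"ry": -0.003,"rz": 0.019,"claw": 1},{"x": 0.27,"y": -3.53,"z": 2.63,"rx": 0,"ry": 0,"rz": 0,"claw": 1},{"x": 0.27,"y": -3.53,"z": 2.63,"rx": 0,"ry": 0,"rz": 0,"claw": 1},{"x": 0.27,"y": -3.53,"z": 2.63,"rx": 0,"ry": 0,"rz": 0,"claw": 1},{"x": 0.27,"y": -3.53,"z": 2.63,"rx": 0,"ry": 0,"rz": 0,"claw": 1}]'

```text
time: 11.2
tool_pos: [485.4, 232.1, 191.8]
tcp_rot: [0.027, 0.928, -0.069, 0.365]
ft_force: [0.1, -1.2, -4.0]
finger_gap: 32.8
```

Call:
drive_tool --steps '[{"x": 0,"y": 0,"z": 0,"rx": 0,"ry": 0,"rz": 0,"claw": 1}]'

```text
time: 11.3
tool_pos: [486.5, 233.7, 190.7]
tcp_rot: [0.027, 0.928, -0.068, 0.365]
ft_force: [-1.0, 0.1, -2.8]
finger_gap: 33.0
```

Run:
```python
from h import *
p,R,o=pose()
print(where(p,R),o['ft_force'],o['finger_gap']); t=place(-40,-4,40); delta(t,RTG)
m=camera_model('wrist')
f,d=grab_frame('wrist'); cv2.imwrite('pics/wp1.png',f); np.save('pics/wp1.npy',d)
import pickle; pickle.dump(m,open('pics/wp1.pkl','wb'))
```

```text
(np.float64(-37.96), np.float64(-2.9), np.float64(37.92)) [-1.00112874  0.05374172 -2.77188369] 33.04947280904019
shift(cm, current tool axes) [-0.01  0.09 -0.29] rotvec [-0.0011  0.      0.0012] len 3.1
```

View pics/wp1.png

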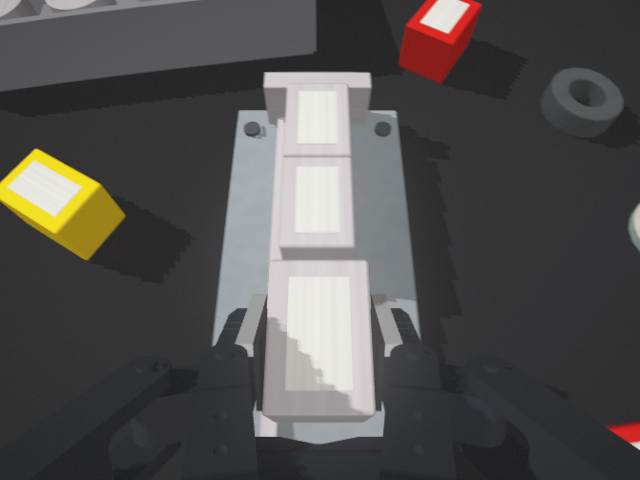

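Run:
```python
import cv2
s=cv2.imread('pics/wp1.png')
cv2.imwrite('pics/wp1z.png',cv2.resize(s[145:275,260:380],None,fx=5,fy=4.5,interpolation=cv2.INTER_CUBIC))
```

```text
(no output)
```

View pics/wp1z.png

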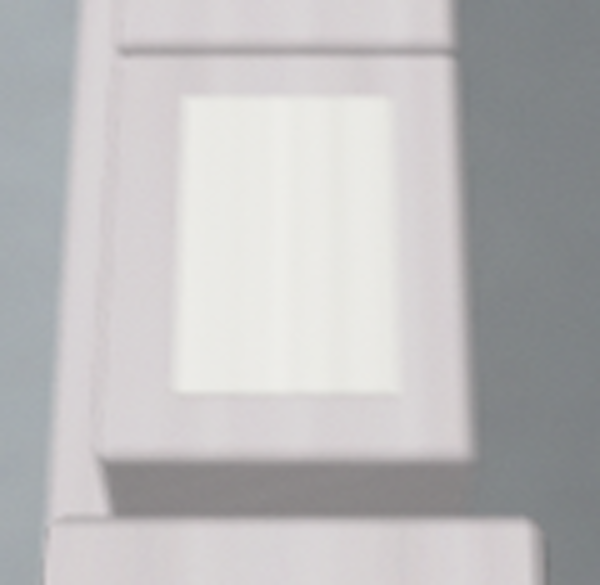

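Run:
```python
from h import *
import pickle; m=pickle.load(open('pics/wp1.pkl','rb'))
Z=lambda pts:[((a+.5)/5-.5+260,(b+.5)/4.5-.5+145) for a,b in pts]
X=onz(m,Z([(100,460),(473,460),(118,50),(457,52)]),46)
print(np.c_[(X[:,:2]-FC)@FF,(X[:,:2]-FC)@FL].round(1))
```

```text
[[  9.4  15. ]
 [  9.4 -17.9]
 [ 59.3  15.3]
 [ 59.1 -18.2]]
```

Run:
```python
from h import *
p,R,o=pose()
print(where(p,R)); t=place(-22,-4.5,4); delta(t,RTG); delta(place(-22,-4.5,0),RTG,t,RTG); delta(place(-22,-3.5,4),RTG,t,RTG);delta(place(-21,-4.5,4),RTG,t,RTG)
```

```text
(np.float64(-39.32), np.float64(-4.82), np.float64(38.42))
shift(cm, current tool axes) [-1.09 -0.03  3.7 ] rotvec [0.0001 0.001  0.0009] len 38.6
shift(cm, current tool axes) [-0.27  0.    0.29] rotvec [0. 0. 0.] len 4.0
shift(cm, current tool axes) [-0.  -0.1 -0. ] rotvec [0. 0. 0.] len 1.0
shift(cm, current tool axes) [ 0.07 -0.    0.07] rotvec [0. 0. 0.] len 1.0
```

Call:
drive_tool --steps '[{"x": -0.36,"y": -0.01,"z": 1.23,"rx": 0,"ry": 0.001,"rz": 0.001,"claw": 1},{"x": -0.36,"y": -0.01,"z": 1.23,"rx": 0,"ry": 0,"rz": 0,"claw": 1},{"x": -0.37,"y": -0.01,"z": 1.24,"rx": 0,"ry": 0,"rz": 0,"claw": 1},{"x": 0,"y": 0,"z": 0,"rx": 0,"ry": 0,"rz": 0,"claw": 1},{"x": 0,"y": 0,"z": 0,"rx": 0,"ry": 0,"rz": 0,"claw": 1}]'

```text
time: 11.85
tool_pos: [501.0, 228.2, 158.1]
tcp_rot: [0.028, 0.928, -0.07, 0.365]
ft_force: [0.6, 0.1, -3.6]
finger_gap: 33.3
```

Run:
```python
from h import *
p,R,o=pose()
print(where(p,R),o['ft_force'],o['ft_torque']); t=place(-22,-4.5,4); delta(t,RTG)
import pickle
m=camera_model('wrist')
f,d=grab_frame('wrist'); cv2.imwrite('pics/wp2.png',f); pickle.dump(m,open('pics/wp2.pkl','wb'))
cv2.imwrite('pics/wp2z.png',cv2.resize(f[160:290,250:390],None,fx=5,fy=4.5,interpolation=cv2.INTER_CUBIC))
```

```text
(np.float64(-22.85), np.float64(-6.81), np.float64(5.24)) [ 0.56337547  0.06640356 -3.6419832 ] [0.08558484 0.76042644 0.01315329]
shift(cm, current tool axes) [-0.03 -0.19  0.15] rotvec [ 0.0026  0.0004 -0.002 ] len 2.4
```

View pics/wp2z.png

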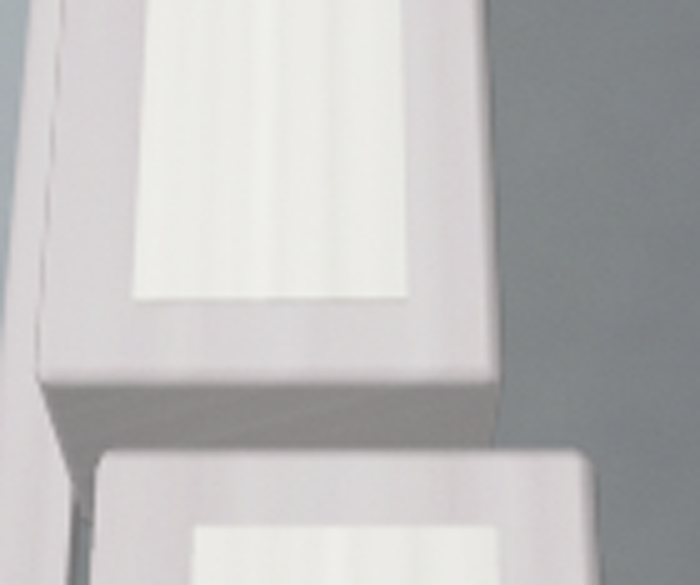

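Call:
drive_tool --steps '[{"x": -0.15,"y": -0.15,"z": 0.2,"rx": 0.0026,"ry": 0,"rz": -0.002,"claw": 1},{"x": -0.07,"y": 0,"z": 0.073,"rx": 0,"ry": 0,"rz": 0,"claw": 1},{"x": 0,"y": 0,"z": 0,"rx": 0,"ry": 0,"rz": 0,"claw": 1}]'

```text
time: 12.2
tool_pos: [501.4, 230.2, 154.6]
tcp_rot: [0.027, 0.928, -0.068, 0.365]
ft_force: [-0.1, 0.0, -3.4]
finger_gap: 33.1
```

Run:
```python
from h import *
p,R,o=pose()
print(where(p,R),o['ft_force'],o['ft_torque']); t=place(-22,-4.5,0); delta(t,RTG)
```

```text
(np.float64(-22.71), np.float64(-4.19), np.float64(1.81)) [-0.12342214  0.00455415 -3.36054674] [ 0.10048155  0.70884378 -0.01911762]
shift(cm, current tool axes) [-0.07  0.02  0.18] rotvec [-0.0006 -0.      0.0004] len 1.9
```

Call:
drive_tool --steps '[{"x": -0.07,"y": 0,"z": 0.073,"rx": 0,"ry": 0,"rz": 0,"claw": 1},{"x": 0,"y": 0,"z": 0,"rx": 0,"ry": 0,"rz": 0,"claw": 1}]'

```text
time: 12.4
tool_pos: [501.5, 230.2, 153.5]
tcp_rot: [0.027, 0.928, -0.068, 0.365]
ft_force: [-0.5, -0.7, -4.6]
finger_gap: 32.8
```

Call:
drive_tool --steps '[{"x": -0.034,"y": 0,"z": 0.036,"rx": 0,"ry": 0,"rz": 0,"claw": 1},{"x": 0,"y": 0,"z": 0,"rx": 0,"ry": 0,"rz": 0,"claw": 1}]'

```text
time: 12.6
tool_pos: [501.5, 230.1, 153.0]
tcp_rot: [0.027, 0.928, -0.068, 0.365]
ft_force: [-0.6, -0.6, -4.4]
finger_gap: 33.2
```

Run:
```python
from h import *
p,R,o=pose()
print(where(p,R),o['ft_force'],o['ft_torque']); t=place(-22,-4.5,0); delta(t,RTG)
```

```text
(np.float64(-22.65), np.float64(-4.34), np.float64(0.16)) [-0.57114529 -0.56812638 -4.39241953] [ 0.10377171  0.66635803 -0.01403985]
shift(cm, current tool axes) [0.03 0.01 0.06] rotvec [-0.0003  0.0002  0.0002] len 0.7
```

Call:
drive_tool --steps '[{"x": -0.034,"y": 0,"z": 0.036,"rx": 0,"ry": 0,"rz": 0,"claw": 1},{"x": 0,"y": 0,"z": 0,"rx": 0,"ry": 0,"rz": 0,"claw": 1}]'

```text
time: 12.8
tool_pos: [501.5, 230.1, 152.7]
tcp_rot: [0.027, 0.928, -0.068, 0.365]
ft_force: [-2.3, -0.5, 0.9]
finger_gap: 33.4
```

Call:
drive_tool --steps '[{"x": -0.034,"y": 0,"z": 0.036,"rx": 0,"ry": 0,"rz": 0,"claw": 1},{"x": 0,"y": 0,"z": 0,"rx": 0,"ry": 0,"rz": 0,"claw": 1}]'

```text
time: 13.0
tool_pos: [501.4, 230.1, 152.6]
tcp_rot: [0.027, 0.928, -0.068, 0.365]
ft_force: [-5.2, -0.9, 6.4]
finger_gap: 32.9
```

Run:
```python
from h import *
p,R,o=pose()
print(where(p,R),o['ft_force'],o['ft_torque']); t=place(-22,-4.5,0); delta(t,RTG)
```

```text
(np.float64(-22.56), np.float64(-4.33), np.float64(-0.06)) [-5.21715642 -0.92176068  6.43751637] [-0.09422685  0.36100589 -0.12354609]
shift(cm, current tool axes) [0.07 0.01 0.04] rotvec [-0.0004 -0.0012 -0.0001] len 0.8
```

Call:
drive_tool --steps '[{"x": 0.03,"y": 0,"z": -0.032,"rx": 0,"ry": 0,"rz": 0,"claw": 1},{"x": 0,"y": -0.1,"z": 0,"rx": 0,"ry": 0,"rz": 0,"claw": 1},{"x": 0,"y": -0.1,"z": 0,"rx": 0,"ry": 0,"rz": 0,"claw": 1},{"x": 0,"y": 0,"z": 0,"rx": 0,"ry": 0,"rz": 0,"claw": 1}]'

```text
time: 13.4
tool_pos: [502.1, 232.1, 152.7]
tcp_rot: [0.027, 0.928, -0.068, 0.365]
ft_force: [-0.4, -3.5, 3.7]
finger_gap: 33.3
```

Call:
drive_tool --steps '[{"x": 0,"y": -0.05,"z": 0,"rx": 0,"ry": 0,"rz": 0,"claw": 1},{"x": 0,"y": 0,"z": 0,"rx": 0,"ry": 0,"rz": 0,"claw": 1}]'

```text
time: 13.6
tool_pos: [502.1, 232.5, 152.7]
tcp_rot: [0.027, 0.928, -0.068, 0.365]
ft_force: [0.8, -4.3, 5.0]
finger_gap: 33.4
```

Run:
```python
from h import *
p,R,o=pose()
print(where(p,R),o['ft_force'],o['ft_torque'])
F=o['ft_force'];print('along',F[:2]@FF,'lat',F[:2]@FL)
f,d=grab_frame('wrist'); 
cv2.imwrite('pics/wp3z.png',cv2.resize(f[160:290,250:390],None,fx=5,fy=4.5,interpolation=cv2.INTER_CUBIC))
```

```text
(np.float64(-22.23), np.float64(-1.89), np.float64(-0.03)) [ 0.78843057 -4.27241557  4.95193103] [-0.47733432 -0.16208011 -0.43101964]
along 1.4016013742928997 lat -4.112258642939804
```

View pics/wp3z.png

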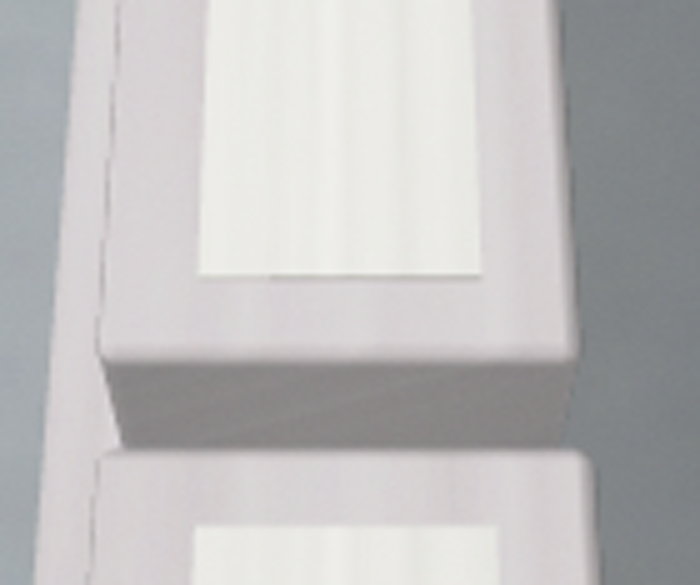

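Call:
drive_tool --steps '[{"x": 0.02,"y": -0.03,"z": -0.022,"rx": 0,"ry": 0,"rz": 0,"claw": 1},{"x": 0,"y": 0,"z": 0,"rx": 0,"ry": 0,"rz": 0,"claw": 1}]'

```text
time: 13.85
tool_pos: [502.0, 232.9, 152.8]
tcp_rot: [0.027, 0.928, -0.068, 0.365]
ft_force: [0.8, -2.4, 2.2]
finger_gap: 33.2
```

Call:
drive_tool --steps '[{"x": 0,"y": -0.04,"z": 0,"rx": 0,"ry": 0,"rz": 0,"claw": 1},{"x": 0,"y": 0,"z": 0,"rx": 0,"ry": 0,"rz": 0,"claw": 1}]'

```text
time: 14.05
tool_pos: [502.0, 233.3, 152.8]
tcp_rot: [0.027, 0.928, -0.068, 0.365]
ft_force: [0.9, -3.6, 3.6]
finger_gap: 33.1
```

Run:
```python
from h import *
p,R,o=pose()
print(where(p,R),o['ft_force'],o['ft_torque'])
F=o['ft_force'];print('along',F[:2]@FF,'lat',F[:2]@FL); delta(p,RTG)
```

```text
(np.float64(-22.58), np.float64(-1.17), np.float64(-0.04)) [ 0.85899294 -3.59125823  3.6465606 ] [-0.4395705  -0.09093961 -0.40351775]
along 1.372316984824156 lat -3.4280826433443914
shift(cm, current tool axes) [0. 0. 0.] rotvec [-0.0002 -0.      0.0001] len 0.0
```

Call:
drive_tool --steps '[{"x": 0,"y": -0.05,"z": 0,"rx": 0,"ry": 0,"rz": 0,"claw": 1},{"x": 0,"y": 0,"z": 0,"rx": 0,"ry": 0,"rz": 0,"claw": 1}]'

```text
time: 14.25
tool_pos: [502.0, 233.4, 152.8]
tcp_rot: [0.027, 0.928, -0.069, 0.365]
ft_force: [-0.0, -8.0, 3.7]
finger_gap: 33.5
```

Call:
drive_tool --steps '[{"x": 0,"y": -0.05,"z": 0,"rx": 0,"ry": 0,"rz": 0,"claw": 1},{"x": 0,"y": 0,"z": 0,"rx": 0,"ry": 0,"rz": 0,"claw": 1}]'

```text
time: 14.45
tool_pos: [502.0, 233.6, 152.8]
tcp_rot: [0.027, 0.928, -0.069, 0.365]
ft_force: [-0.6, -10.0, 4.6]
finger_gap: 33.2
```

Run:
```python
from h import *
p,R,o=pose()
print(where(p,R),o['ft_force'],o['ft_torque'])
F=o['ft_force'];print('along',F[:2]@FF,'lat',F[:2]@FL); delta(p,RTG)
```

```text
(np.float64(-22.58), np.float64(-1.1), np.float64(-0.02)) [ -0.57678704 -10.03789449   4.55544854] [-1.38308988 -0.16252063 -0.95131427]
along 0.8896810395362623 lat -10.015012571120794
shift(cm, current tool axes) [0. 0. 0.] rotvec [ 0.0013 -0.0002 -0.0007] len 0.0
```

Call:
drive_tool --steps '[{"x": 0.11,"y": 0.02,"z": 0.102,"rx": 0,"ry": 0,"rz": 0,"claw": 1},{"x": 0.11,"y": 0,"z": 0.102,"rx": 0,"ry": 0,"rz": 0,"claw": 1},{"x": 0.11,"y": 0,"z": 0.102,"rx": 0,"ry": 0,"rz": 0,"claw": 1},{"x": 0,"y": 0,"z": 0,"rx": 0,"ry": 0,"rz": 0,"claw": 1}]'

```text
time: 14.85
tool_pos: [505.0, 233.0, 153.0]
tcp_rot: [0.027, 0.929, -0.068, 0.364]
ft_force: [-15.3, -7.4, 14.6]
finger_gap: 32.8
```

Run:
```python
from h import *
p,R,o=pose()
print(where(p,R),o['ft_force'],o['ft_torque'])
F=o['ft_force'];print('along',F[:2]@FF,'lat',F[:2]@FL); delta(p,RTG)
f,d=grab_frame('wrist'); 
cv2.imwrite('pics/wp4z.png',cv2.resize(f[180:290,250:390],None,fx=5,fy=5,interpolation=cv2.INTER_CUBIC))
```

```text
(np.float64(-19.93), np.float64(-1.09), np.float64(-0.05)) [-15.29091516  -7.43058291  14.57247719] [-1.10620079  0.52504638 -0.85787731]
along -14.047218821379586 lat -9.576079161389314
shift(cm, current tool axes) [0. 0. 0.] rotvec [0.0004 0.0024 0.0006] len 0.0
```

View pics/wp4z.png

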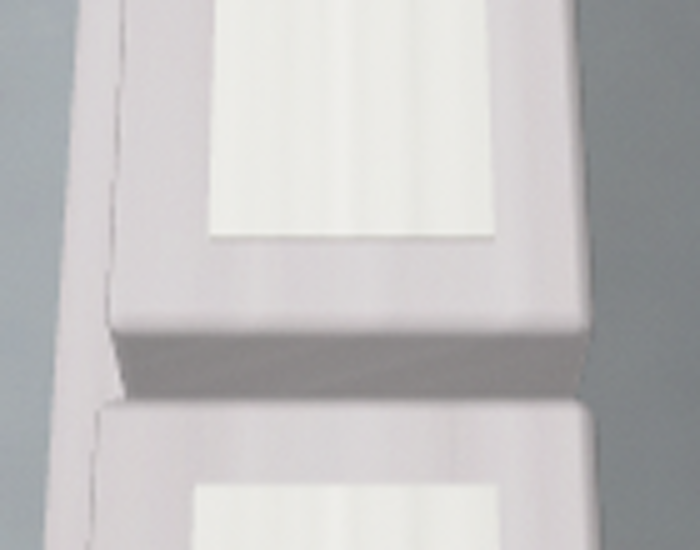

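Call:
drive_tool --steps '[{"x": 0.085,"y": 0.03,"z": -0.091,"rx": 0,"ry": 0,"rz": 0,"claw": 1},{"x": 0,"y": 0.03,"z": 0,"rx": 0,"ry": 0,"rz": 0,"claw": 1},{"x": 0,"y": 0,"z": 0,"rx": 0,"ry": 0,"rz": 0,"claw": 1}]'

```text
time: 15.2
tool_pos: [505.9, 232.8, 153.3]
tcp_rot: [0.027, 0.929, -0.068, 0.363]
ft_force: [-2.4, -3.6, -4.5]
finger_gap: 33.2
```

Run:
```python
from h import *
p,R,o=pose()
print(where(p,R),o['ft_force'],o['ft_torque'])
F=o['ft_force'];print('along',F[:2]@FF,'lat',F[:2]@FL); delta(p,RTG); delta(place(-16.5,-1.5,.5),RTG)
```

```text
(np.float64(-19.07), np.float64(-1.12), np.float64(0.19)) [-2.4087253  -3.60603419 -4.53501937] [-0.3716361   1.21314602 -0.38600782]
along -1.858486100499131 lat -3.9180951469715803
shift(cm, current tool axes) [0. 0. 0.] rotvec [-0.0002  0.0029  0.0008] len 0.0
shift(cm, current tool axes) [0.16 0.04 0.15] rotvec [-0.0002  0.0029  0.0008] len 2.2
```

Call:
drive_tool --steps '[{"x": 0.04,"y": 0.02,"z": -0.01,"rx": 0,"ry": 0.0029,"rz": 0.0008,"claw": 1},{"x": 0,"y": 0,"z": 0,"rx": 0,"ry": 0,"rz": 0,"claw": 1}]'

```text
time: 15.4
tool_pos: [506.6, 232.6, 154.0]
tcp_rot: [0.027, 0.928, -0.068, 0.366]
ft_force: [-1.2, -3.6, -3.2]
finger_gap: 33.1
```

Run:
```python
from h import *
p,R,o=pose()
print(where(p,R),o['ft_force'],o['ft_torque'])
F=o['ft_force'];print('along',F[:2]@FF,'lat',F[:2]@FL);  delta(place(-16.5,-1.3,.5),RTG)
import pickle
m=camera_model('wrist');f,d=grab_frame('wrist'); pickle.dump(m,open('pics/wp5.pkl','wb'))
cv2.imwrite('pics/wp5z.png',cv2.resize(f[180:290,250:390],None,fx=5,fy=5,interpolation=cv2.INTER_CUBIC))
```

```text
(np.float64(-17.68), np.float64(-1.15), np.float64(1.46)) [-1.20953416 -3.62075528 -3.24482139] [-0.34726538  1.03910278 -0.28548467]
along -0.6699116044327987 lat -3.758199058379552
shift(cm, current tool axes) [0.06 0.01 0.15] rotvec [-0.0003 -0.0021 -0.0004] len 1.6
```

View pics/wp5z.png

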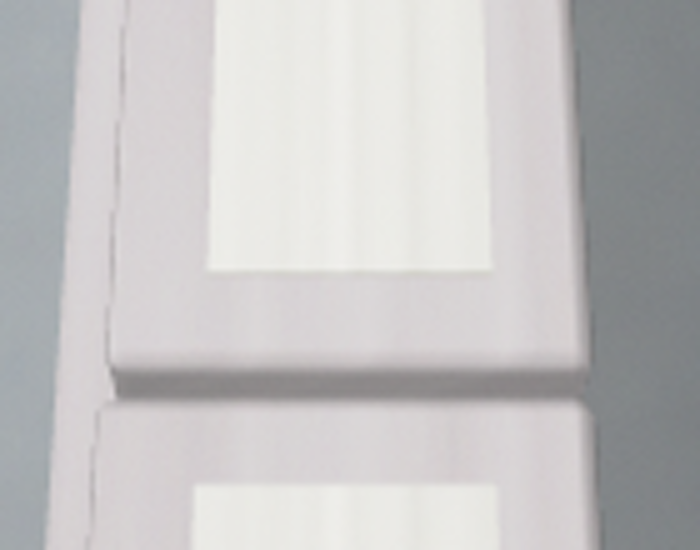

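Call:
drive_tool --steps '[{"x": 0.01,"y": 0,"z": 0.14,"rx": 0,"ry": -0.001,"rz": 0,"claw": 1},{"x": 0,"y": 0,"z": 0,"rx": 0,"ry": 0,"rz": 0,"claw": 1}]'

```text
time: 15.65
tool_pos: [507.8, 232.4, 153.3]
tcp_rot: [0.027, 0.928, -0.069, 0.366]
ft_force: [-0.7, -3.1, -4.4]
finger_gap: 33.1
```

Run:
```python
from h import *
p,R,o=pose()
print(where(p,R),o['ft_force'],o['ft_torque'])
F=o['ft_force'];print('along',F[:2]@FF,'lat',F[:2]@FL);  delta(place(-16.,-1.3,.5),RTG)
import pickle
m=camera_model('wrist');f,d=grab_frame('wrist'); pickle.dump(m,open('pics/wp6.pkl','wb'))
cv2.imwrite('pics/wp6z.png',cv2.resize(f[180:290,250:390],None,fx=5,fy=5,interpolation=cv2.INTER_CUBIC))
```

```text
(np.float64(-16.45), np.float64(-1.15), np.float64(0.72)) [-0.68042403 -3.08138803 -4.42631343] [-0.34580237  0.92956919 -0.29268611]
along -0.22489887301792105 lat -3.1475942525471607
shift(cm, current tool axes) [0.05 0.01 0.05] rotvec [-0.0003 -0.0018 -0.0007] len 0.7
```

View pics/wp6z.png

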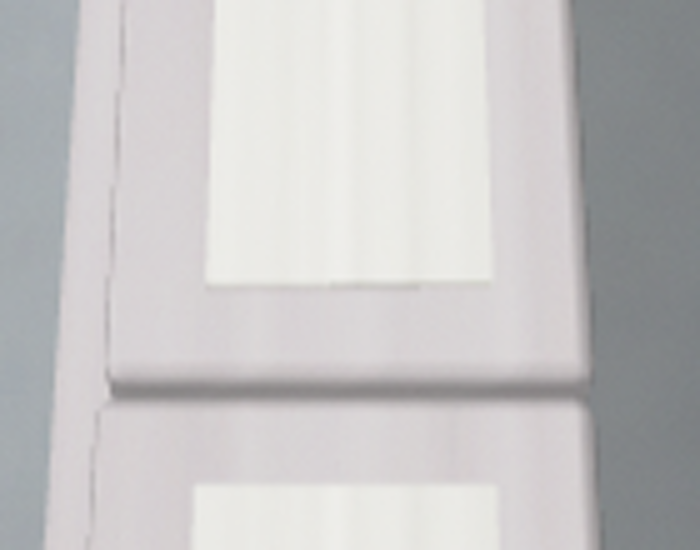

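Call:
drive_tool --steps '[{"x": -0.01,"y": 0,"z": 0.056,"rx": 0,"ry": -0.0018,"rz": -0.0004,"claw": 1},{"x": 0,"y": 0,"z": 0,"rx": 0,"ry": 0,"rz": 0,"claw": 1}]'

```text
time: 15.9
tool_pos: [508.1, 232.4, 153.0]
tcp_rot: [0.027, 0.928, -0.068, 0.365]
ft_force: [-1.2, -3.2, -3.9]
finger_gap: 33.0
```

Run:
```python
from h import *
p,R,o=pose()
print(where(p,R),o['ft_force'],o['ft_torque'])
F=o['ft_force'];print('along',F[:2]@FF,'lat',F[:2]@FL);  delta(place(-15.6,-1.3,0),RTG)
```

```text
(np.float64(-16.31), np.float64(-1.15), np.float64(0.27)) [-1.21359993 -3.23995115 -3.94798111] [-0.40034429  0.74504848 -0.33724766]
along -0.7293342119545648 lat -3.382037827476103
shift(cm, current tool axes) [0.04 0.01 0.07] rotvec [-0.0003 -0.0005 -0.0004] len 0.8
```

Now advance 0.5 mm while lowering 0.3 mm.

Call:
drive_tool --steps '[{"x": 0.016,"y": 0,"z": 0.055,"rx": 0,"ry": 0,"rz": 0,"claw": 1},{"x": 0,"y": 0,"z": 0,"rx": 0,"ry": 0,"rz": 0,"claw": 1}]'

```text
time: 16.1
tool_pos: [508.5, 232.3, 152.8]
tcp_rot: [0.027, 0.928, -0.068, 0.365]
ft_force: [-1.5, -4.4, -1.3]
finger_gap: 33.0
```

Call:
drive_tool --steps '[{"x": 0.015,"y": 0,"z": 0.03,"rx": 0,"ry": 0,"rz": 0,"claw": 1},{"x": 0,"y": 0,"z": 0,"rx": 0,"ry": 0,"rz": 0,"claw": 1}]'

```text
time: 16.3
tool_pos: [508.5, 232.3, 152.8]
tcp_rot: [0.027, 0.928, -0.068, 0.365]
ft_force: [-4.7, -4.0, 1.2]
finger_gap: 32.9
```

Run:
```python
from h import *
p,R,o=pose()
print(where(p,R),o['ft_force'],o['ft_torque'])
F=o['ft_force'];print('along',F[:2]@FF,'lat',F[:2]@FL);  delta(place(-15.6,-1.3,0),RTG)
f,d=grab_frame('wrist')
cv2.imwrite('pics/wp7z.png',cv2.resize(f[180:290,250:390],None,fx=5,fy=5,interpolation=cv2.INTER_CUBIC))
```

```text
(np.float64(-15.97), np.float64(-1.14), np.float64(-0.02)) [-4.71030035 -3.97504906  1.1505003 ] [-0.51387816  0.82042197 -0.40917412]
along -4.08188953894606 lat -4.61802145883979
shift(cm, current tool axes) [0.03 0.01 0.02] rotvec [-0.0005 -0.0001 -0.0002] len 0.4
```

View pics/wp7z.png

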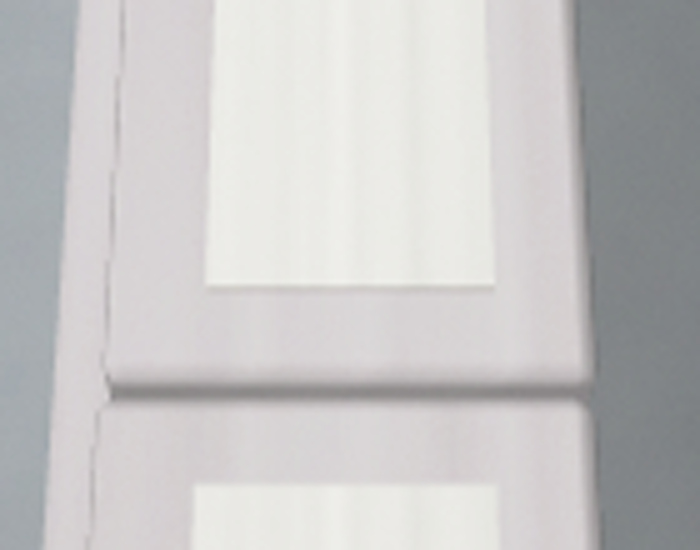

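Call:
drive_tool --steps '[{"x": 0.032,"y": 0,"z": 0.015,"rx": 0,"ry": 0,"rz": 0,"claw": 1},{"x": 0,"y": 0,"z": 0,"rx": 0,"ry": 0,"rz": 0,"claw": 1}]'

```text
time: 16.55
tool_pos: [508.8, 232.2, 152.8]
tcp_rot: [0.027, 0.928, -0.068, 0.365]
ft_force: [-5.7, -4.3, 1.0]
finger_gap: 33.6
```

Call:
drive_tool --steps '[{"x": 0.026,"y": 0,"z": 0.023,"rx": 0,"ry": 0,"rz": 0,"claw": 1},{"x": 0,"y": 0,"z": 0,"rx": 0,"ry": 0,"rz": 0,"claw": 1}]'

```text
time: 16.75
tool_pos: [509.1, 232.2, 152.8]
tcp_rot: [0.027, 0.928, -0.068, 0.365]
ft_force: [-5.9, -4.1, 0.9]
finger_gap: 32.9
```

Run:
```python
from h import *
p,R,o=pose()
print(where(p,R),o['ft_force'],o['ft_torque'])
F=o['ft_force'];print('along',F[:2]@FF,'lat',F[:2]@FL);  delta(place(-15.6,-1.3,0),RTG)
f,d=grab_frame('wrist');cv2.imwrite('pics/wp8.png',f)
cv2.imwrite('pics/wp8z.png',cv2.resize(f[150:290,250:390],None,fx=5,fy=4,interpolation=cv2.INTER_CUBIC))
```

```text
(np.float64(-15.43), np.float64(-1.15), np.float64(-0.03)) [-5.88900115 -4.09511214  0.91556869] [-0.46592979  0.87953559 -0.4124142 ]
along -5.230583042154429 lat -4.90828676839602
shift(cm, current tool axes) [-0.02  0.01 -0.01] rotvec [-0.0004  0.0003 -0.    ] len 0.2
```

View pics/wp8z.png

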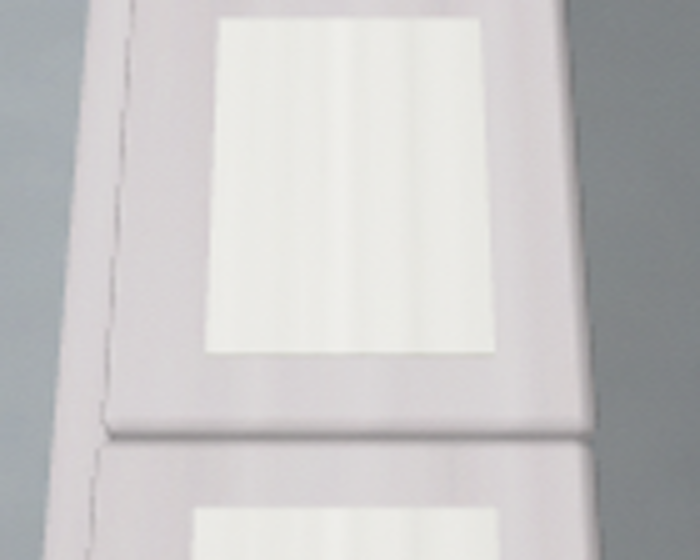

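Call:
drive_tool --steps '[{"x": 0.026,"y": 0,"z": 0.022,"rx": 0,"ry": 0,"rz": 0,"claw": 1},{"x": 0,"y": 0,"z": 0,"rx": 0,"ry": 0,"rz": 0,"claw": 1}]'

```text
time: 17.0
tool_pos: [509.4, 232.2, 152.9]
tcp_rot: [0.027, 0.928, -0.068, 0.365]
ft_force: [-7.3, -4.5, 1.6]
finger_gap: 33.1
```

Call:
drive_tool --steps '[{"x": 0.02,"y": 0,"z": 0.016,"rx": 0,"ry": 0,"rz": 0,"claw": 1},{"x": 0,"y": 0,"z": 0,"rx": 0,"ry": 0,"rz": 0,"claw": 1}]'

```text
time: 17.2
tool_pos: [509.4, 232.1, 152.9]
tcp_rot: [0.027, 0.928, -0.068, 0.364]
ft_force: [-8.7, -4.1, 3.9]
finger_gap: 33.0
```

Run:
```python
from h import *
p,R,o=pose()
print(where(p,R),o['ft_force'],o['ft_torque'])
F=o['ft_force'];print('along',F[:2]@FF,'lat',F[:2]@FL);  delta(place(-15.6,-1.3,0),RTG)
f,d=grab_frame('wrist');cv2.imwrite('pics/wp9.png',f)
cv2.imwrite('pics/wp9z.png',cv2.resize(f[150:290,250:390],None,fx=5,fy=4,interpolation=cv2.INTER_CUBIC))
```

```text
(np.float64(-15.21), np.float64(-1.15), np.float64(-0.04)) [-8.70357084 -4.09371178  3.94934027] [-0.4126815   1.03083331 -0.4572298 ]
along -8.01541202546557 lat -5.316370152748364
shift(cm, current tool axes) [-0.04  0.01 -0.03] rotvec [-0.0006  0.0008  0.0002] len 0.5
```

View pics/wp9z.png

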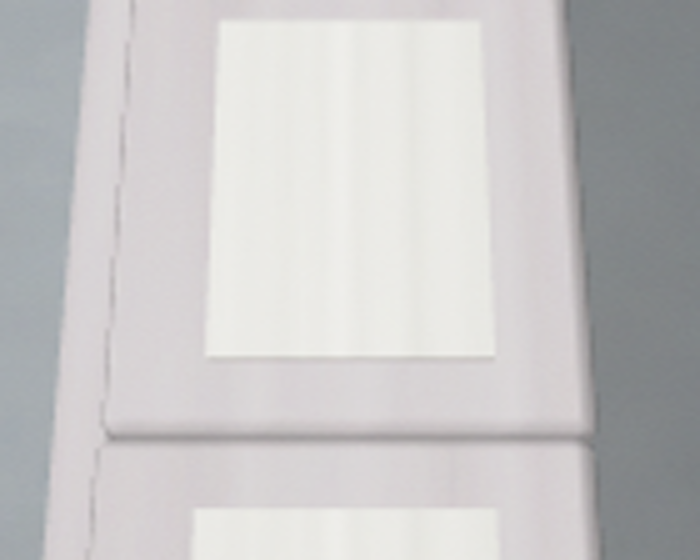

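Call:
drive_tool --steps '[{"x": 0.026,"y": 0,"z": 0.016,"rx": 0,"ry": 0,"rz": 0,"claw": 1},{"x": 0,"y": 0,"z": 0,"rx": 0,"ry": 0,"rz": 0,"claw": 1}]'

```text
time: 17.45
tool_pos: [509.6, 232.1, 152.9]
tcp_rot: [0.027, 0.928, -0.068, 0.364]
ft_force: [-9.3, -3.8, 3.6]
finger_gap: 33.0
```

Call:
drive_tool --steps '[{"x": 0.026,"y": 0,"z": 0.016,"rx": 0,"ry": 0,"rz": 0,"claw": 1},{"x": 0,"y": 0,"z": 0,"rx": 0,"ry": 0,"rz": 0,"claw": 1}]'

```text
time: 17.65
tool_pos: [509.7, 232.1, 152.9]
tcp_rot: [0.027, 0.928, -0.068, 0.364]
ft_force: [-10.8, -2.9, 5.0]
finger_gap: 33.1
```

Run:
```python
from h import *
p,R,o=pose()
print(where(p,R),o['ft_force'],o['ft_torque'])
F=o['ft_force'];print('along',F[:2]@FF,'lat',F[:2]@FL);  delta(place(-15.6,-1.3,0),RTG)
f,d=grab_frame('wrist');cv2.imwrite('pics/wp10.png',f)
```

```text
(np.float64(-15.01), np.float64(-1.17), np.float64(-0.03)) [-10.83382875  -2.88831635   4.99073574] [-0.41569902  1.13781363 -0.42780094]
along -10.298369117256371 lat -4.433712909205217
shift(cm, current tool axes) [-0.07  0.   -0.04] rotvec [-0.0006  0.0015  0.0004] len 0.8
```

View pics/wp10.png

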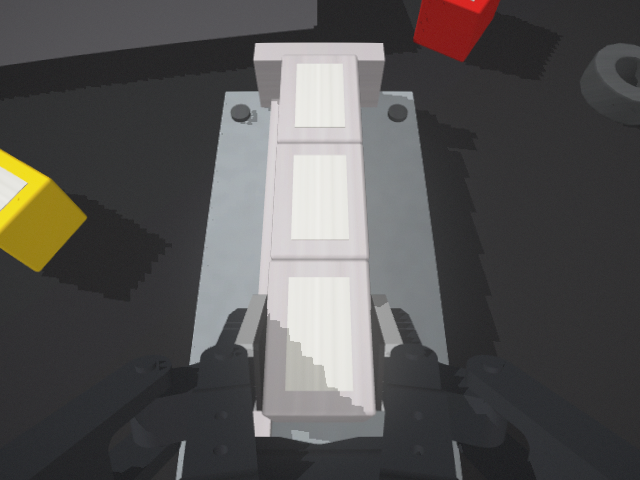

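Call:
drive_tool --steps '[{"x": 0,"y": 0,"z": 0,"rx": 0,"ry": 0,"rz": 0,"claw": 1},{"x": 0,"y": 0,"z": 0,"rx": 0,"ry": 0,"rz": 0,"claw": 1}]' --force 20

```text
time: 17.9
tool_pos: [509.7, 232.1, 152.9]
tcp_rot: [0.027, 0.928, -0.068, 0.364]
ft_force: [-10.9, -3.6, 4.4]
finger_gap: 32.8
```

Call:
drive_tool --steps '[{"x": 0,"y": 0,"z": 0,"rx": 0,"ry": 0,"rz": 0,"claw": -0.3},{"x": 0,"y": 0,"z": 0,"rx": 0,"ry": 0,"rz": 0,"claw": -0.3},{"x": 0,"y": 0,"z": 0,"rx": 0,"ry": 0,"rz": 0,"claw": -0.3},{"x": 0,"y": 0,"z": 0,"rx": 0,"ry": 0,"rz": 0,"claw": -0.3}]'

```text
time: 18.3
tool_pos: [510.9, 232.1, 152.9]
tcp_rot: [0.027, 0.928, -0.068, 0.365]
ft_force: [-0.1, 0.8, -0.4]
finger_gap: 55.4
```

Run:
```python
from h import *
p,R,o=pose()
print(where(p,R),o['ft_force'],o['ft_torque'],o['finger_gap'])
f,d=grab_frame('wrist');cv2.imwrite('pics/wp11.png',f)
cv2.imwrite('pics/wp11z.png',cv2.resize(f[130:430,230:410],None,fx=4,fy=2,interpolation=cv2.INTER_CUBIC))
```

```text
(np.float64(-13.57), np.float64(-0.93), np.float64(0.2)) [-0.12546929  0.75791111 -0.35890334] [0.02029787 0.31908363 0.01224432] 55.3730763316665
```

View pics/wp11z.png

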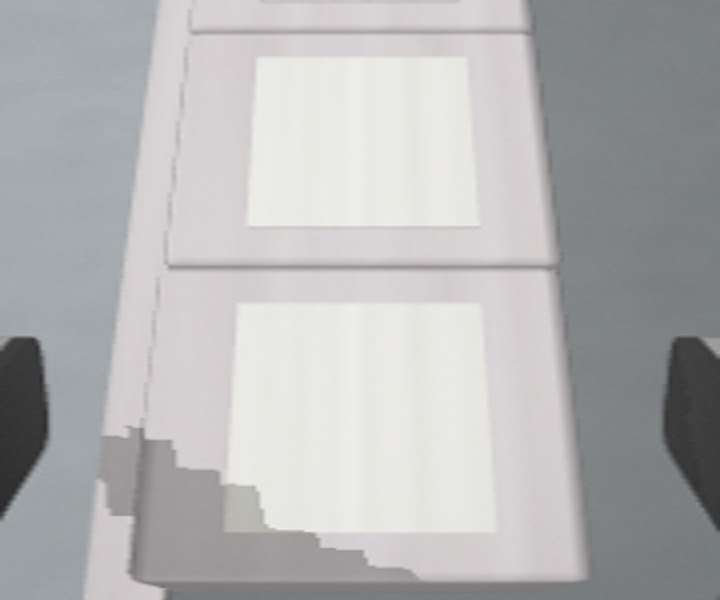

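Call:
drive_tool --steps '[{"x": 0.3,"y": 0,"z": -1.0,"rx": 0,"ry": 0,"rz": 0,"claw": -0.3},{"x": 0.5,"y": 0,"z": -2.0,"rx": 0,"ry": 0,"rz": 0,"claw": -0.3},{"x": 1.0,"y": 0,"z": -3.0,"rx": 0,"ry": 0,"rz": 0,"claw": -0.3},{"x": 1.0,"y": 0,"z": -3.0,"rx": 0,"ry": 0,"rz": 0,"claw": -0.3},{"x": 0,"y": 0,"z": 0,"rx": 0,"ry": 0,"rz": 0,"claw": -0.3}]'

```text
time: 18.85
tool_pos: [469.1, 238.3, 241.2]
tcp_rot: [0.026, 0.927, -0.068, 0.367]
ft_force: [-0.1, 0.1, -0.6]
finger_gap: 55.6
```

Run:
```python
from h import *
import pickle
p,R,o=pose()
print(p,o['q'].round(2),o['ft_force'])
m=camera_model('wrist');f,d=grab_frame('wrist');cv2.imwrite('pics/wp12.png',f); pickle.dump(m,open('pics/wp12.pkl','wb')); np.save('pics/wp12.npy',d)
cv2.imwrite('pics/wp12z.png',cv2.resize(f[140:400,240:400],None,fx=4.5,fy=2.3,interpolation=cv2.INTER_CUBIC))
```

```text
[469.13713789 238.32350405 241.24991674] [ 0.4   0.59  2.07  4.24  0.41 -2.21] [-0.13275704  0.13743633 -0.60788657]
```

View pics/wp12.png

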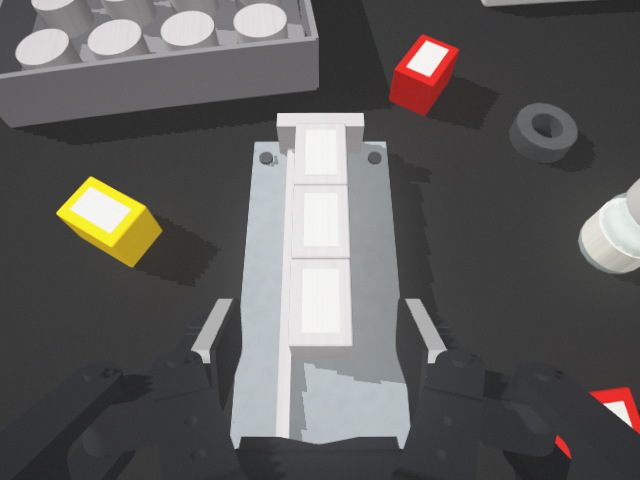

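View pics/wp12z.png

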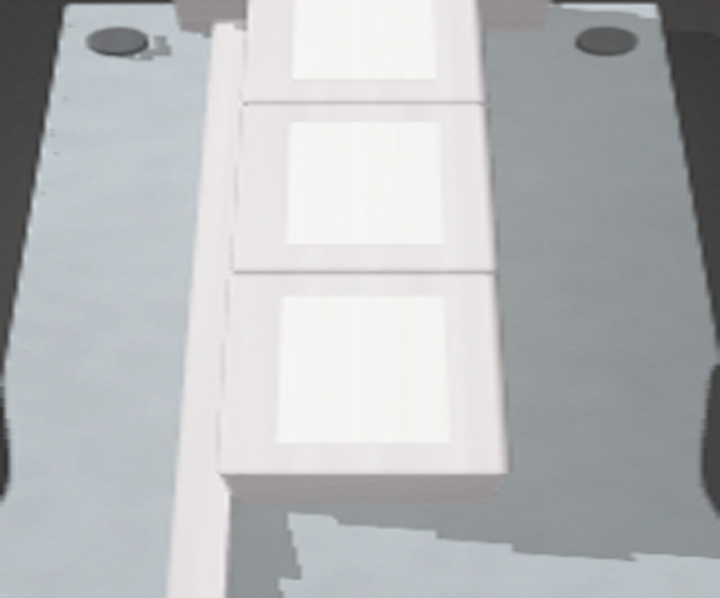

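Run:
```python
from h import *
import pickle; m=pickle.load(open('pics/wp12.pkl','rb'))
Z=lambda pts:[((a+.5)/4.5-.5+240,(b+.5)/2.3-.5+140) for a,b in pts]
X=onz(m,Z([(244,102),(485,102),(234,271),(496,271),(220,472),(507,472)]),46)
print(np.c_[(X[:,:2]-FC)@FF,(X[:,:2]-FC)@FL].round(1).tolist())
f=cv2.imread('pics/wp12.png').astype(int).sum(2)/3; f8=cv2.imread('pics/wp12.png')
for c in (300,312,335,345): print(c,f[178:190,c].round(0).tolist(),f[252:264,c].round(0).tolist())
d=np.load('pics/wp12.npy')
for px in [(305,265),(345,265),(300,340),(345,340),(320,290),(320,225),(320,155)]:
    o,r=ray(m,px); print(px,(o+r[0]*d[px[1],px[0]]).round(1))
```

```text
[[59.9, 15.6], [59.8, -17.5], [10.0, 15.6], [10.0, -17.4], [-39.5, 15.9], [-39.5, -17.1]]
300 [233.0, 232.0, 233.0, 233.0, 231.0, 224.0, 198.0, 213.0, 228.0, 230.0, 230.0, 230.0] [233.0, 232.0, 232.0, 231.0, 224.0, 210.0, 183.0, 210.0, 227.0, 229.0, 230.0, 229.0]
312 [233.0, 233.0, 232.0, 233.0, 229.0, 221.0, 198.0, 214.0, 229.0, 232.0, 232.0, 232.0] [233.0, 232.0, 233.0, 231.0, 224.0, 209.0, 185.0, 214.0, 229.0, 232.0, 232.0, 232.0]
335 [232.0, 233.0, 232.0, 232.0, 229.0, 222.0, 201.0, 215.0, 228.0, 231.0, 231.0, 231.0] [233.0, 233.0, 233.0, 230.0, 225.0, 210.0, 185.0, 212.0, 228.0, 231.0, 231.0, 231.0]
345 [232.0, 231.0, 230.0, 230.0, 227.0, 219.0, 196.0, 215.0, 229.0, 231.0, 232.0, 231.0] [231.0, 231.0, 231.0, 227.0, 222.0, 204.0, 183.0, 213.0, 229.0, 231.0, 232.0, 231.0]
(305, 265) [638.5 222.8  47.2]
(345, 265) [635.6 200.6  46.2]
(300, 340) [597.3 230.9  46.4]
(345, 340) [593.8 207.9  46.8]
(320, 290) [622.8 216.7  46.9]
(320, 225) [662.7 210.7  46.8]
(320, 155) [713.1 203.2  46.9]
```

Call:
drive_tool --steps '[{"x": 1.5,"y": 0,"z": -1.5,"rx": 0,"ry": 0,"rz": 0,"claw": -0.3},{"x": 1.5,"y": 0,"z": -1.5,"rx": 0,"ry": 0,"rz": 0,"claw": -0.3},{"x": 0,"y": 0,"z": 0,"rx": 0,"ry": 0,"rz": 0,"claw": -0.3},{"x": 0,"y": 0,"z": 0,"rx": 0,"ry": 0,"rz": 0,"claw": -0.3}]'

```text
time: 19.3
tool_pos: [466.4, 227.2, 267.6]
tcp_rot: [0.02, 0.926, -0.066, 0.372]
ft_force: [0.5, -0.3, -0.5]
finger_gap: 55.5
```

Run:
```python
from h import *
o=get_obs(); print(o['time'],np.abs(o['qd']).max(),o['ft_force'])
f,d=grab_frame('scene'); cv2.imwrite('pics/send.png',f)
```

```text
19.3 0.01339450272433192 [ 0.47139726 -0.34435845 -0.47681641]
```

View pics/send.png

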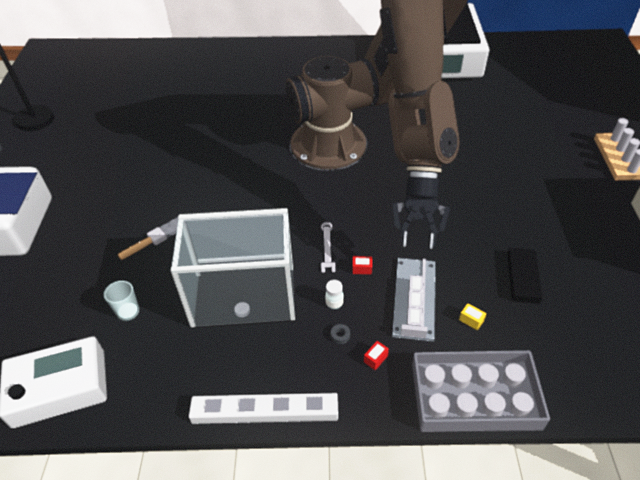

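The row stands closed on the plate at about (415, 300). The flap bar is back at its shut line near (240, 260). The bystanders are where they were, and the arm is clear of everything.

```bash
python3 -c "
from station import sign_off; print(sign_off())"
```

```text
the job is handed in; nothing more can be done
None
```

I took the block out of the dust box under the flap and set it on the fixture plate. I then pressed it gently against the lip (about 10 N) and slid it up to its neighbour (about 10 N). I released it, backed the hand clear and handed in at about 19.4 s of the 58 s.

**Last checks, after letting go:**
- **Gap to the neighbour:** the new seam is a line about as thin as the one between the two original blocks, though slightly darker. The block's free end lies 49.5 mm from the seam against a block length of 50 mm, so any gap is at most a few tenths of a mm.
- **Lip side:** the block's side lines up with its neighbour's to about 0.3 mm.
- **Flat and upright:** depth readings on its top are 46.4–46.9 mm, against 46 expected and 46.8–46.9 measured on the other two.
- **Surroundings:** the flap is shut, the bystanders look unmoved in the scene picture, and nothing touches the gripper (force about 0.7 N, which is sensor noise).

**Where readings disagreed:**
- **Row position:** positions for the two original blocks differed by up to about 0.6 mm between views. I took this as measurement noise within the stated 2 mm calibration, but a shift that small cannot be ruled out.
- **First slide:** the first slide towards the row dragged (about 15 N on each of two axes), so I lifted the block about 1 mm and advanced again.
- **First tilt:** the first attempt to tilt the hand ran into the last joint's range, so I used the half-turned grip instead.

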